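# Load the T-slot fixture and lock it

### The arm

A 6-joint arm with a two-finger parallel gripper is mounted at the origin on the work surface. World frame = base frame: x ahead of the robot, y to its left, z up, the work surface at z = 0. Lengths are in m, angles in degrees, forces in N, time in s.
With the tool pointing down it reaches from about 0.25 to 0.725 m from the base axis. Payload 9.7 kg.
Tool frame: the origin (TCP) lies on the centre line of the jaws, within the pads' length; the fingertips stand tip_extent ahead of it and the grasp point (between the pads) lies 3 mm ahead of it (tip_extent is the distance from the TCP to the fingertips, in m); z points along the fingers, y is the line along which they close (so a half turn about z gives the same grasp; the last joint's range is limited). The gripper opens to 85 mm and grips with 20 to 120 N. Pads are 22 mm wide; open, the fingers measure 114 mm over their backs; the gripper's body (76 mm by 85 mm) begins 54 mm behind the grasp point. The pads swing forward as they close: fully open they stand 13 mm farther back than shut.
Start: joints at [0, 4.979, 10.078, 95.1, 0, 90], TCP at [0.55, -0, 0.253] pointing down, gripper open.
Joint ranges: [-179.16, 179.16], [-48.56, 103.87], [-65.8, 70.77], [-126.05, 130.52], [-82.76, 87.17], [-180, 180]. Speed limits (degrees/s): [127.2, 127.2, 147.25, 180, 180, 180].

### API

Orientations are given as [roll, pitch, yaw] about the fixed x, y, z axes, in that order (R = Rz(yaw) Ry(pitch) Rx(roll)).
In Python, from workcell import * gives the robot as it stands.
- The arm moves only by the tool servo_tool, never from a script. Its argument "rows" is a list of rows, each an object with "offset": the shift along the tool's x, y, z as a fraction of full scale, a list of three; "yaw": the turn about the tool's z as a fraction of full scale; "claw": the closure, from 0 (fully open) to 1 (shut). A call has 1 to 12 rows; each row is the pose to reach, as a shift and turn from the pose commanded when the call began, along the tool's axes at that moment, turning the shorter way round; what a row does not reach only later rows make up. Full scale, the value 1, is 0.1 m for a shift and pi rad for a turn. A row lasts 1/8 s, in which the tool goes at most 62.5 mm and 10.7 degrees, less where a joint would pass 70% of its speed; a pose out of reach is approached as far as the arm can. A call with a number of a shift or a turn outside -1 to 1 is refused whole. A call with a gripper value outside its range is refused whole. The fingers move at their own pace and stop on an object; "squeeze" is the grip in N (left out, the last holds). Time passes only in rows, so rows that repeat a pose let the fingers close. It gives the time, the measured TCP pose, the force, the opening and the grip force at its end, in the units of the state.
- get_obs(): the state, without advancing time (a new reading comes with each control period).
- camera(name): name is "scene" or "side" or "wrist"; returns (picture, depth): 400x640x3 uint8, red, green, blue; 400x640 float32, m along the optical axis (not along the pixel's ray), 0 where there is no reading.
- camera_info(name): a dict with "fx", "fy", "cx", "cy" (pixels), "cam_to_world" (4x4, takes a point from camera to world coordinates); the wrist camera has in their place "hand_eye" (4x4, takes a point from camera to tool coordinates, whose origin is the TCP and whose axes are the flange's). Camera axes: x right, y up, looking along -z (the intrinsics and any distortion apply to the point x, -y, -z); pixel columns grow to the right and rows downward; lengths in m; the calibration is good to about 2 mm. A picture is of the moment at which its call begins: read the wrist's pose just before it. camera_info takes no time and is no camera call.
- job_done(): hands the job in; it is judged then, once.
The state is a dict: "time": time; "q": joint angles; "qd": joint speeds; "joint_efforts": joint torques, N m; "ee_pos": TCP position; "tcp_rot": TCP orientation; "wrist_force": force on the tool from outside, world axes, zero at the start; "torque": the same for the moment, N m; "opening": finger opening in m; "grasp_force": force on a finger pad.
Only numpy, scipy, OpenCV 4.12 (cv2) and the standard library are available. Lean on these libraries where they do the work, as an engineer would, in place of code of your own. Each camera call takes 0.05 s, during which the arm holds its last target. There are 200 camera calls.

### The job

Load every T-shaped workpiece on the bench into the T-slot fixture: slide each one in from the apron, foot under the overhanging lips, until it is wholly inside the slot. Then close the slot by lowering the yellow retaining plate over the two brass pins until it lies flush on the apron with its window over the square socket, and lock it by pushing the red key through the window into the socket until its head rests on the plate. Leave the V-block, the try square and the brush where they are.

Things in the scene. Friction and masses are not known exactly. Their poses are not given: they have to be found in the camera images.
- fixture: blue T-slot fixture bolted to the bench. Origin on the bench top below the middle of the slot's mouth; x points into the slot, y left, z up. Level floor at z = 32 mm: apron in front of the mouth (x -68 to 0, y -62 to 106 mm), slot x 0 to 195 mm, then the end stop to x 207 mm. The slot part is 100 mm wide outside, 59 mm tall; four workpieces take 180 mm of it
- mouth (a point): middle of the slot's mouth on the floor (x 0, y 0, z 32 mm in the fixture's frame). The slot is 61 mm wide (y -30.5 to 30.5) and 17 mm high (z 32 to 49) under two steel lips 10 mm thick (top z = 59 mm) that leave a gap y -15 to 15 mm open above for the web. A foot can enter only here, moving in +x from the apron
- seat (a point): point on the apron (x -34, y 0, z 32 mm in the fixture's frame) midway between two brass pins, where the plate's origin belongs. Pins at y -40 and +40 mm from it: 12 mm diameter, 24 mm tall (top z = 56 mm), the last 6 mm tapered to 6 mm diameter. A foot passes between them with 6 mm to spare each side
- socket (a point): centre of the mouth of the square socket in the apron (x -34, y +74, z 32 mm in the fixture's frame): 32.4 x 32.4 mm, 27 mm deep, sides parallel to the fixture's x and y
- slot_end (a point): point on the slot's floor at the end stop (x 195, y 0, z 32 mm in the fixture's frame)
- tee1: aluminium workpiece, an upside-down T as it stands: foot 45 x 56 x 14 mm (x, y, z), along its middle an upright web 45 x 22 x 50 mm, 64 mm tall in all, 0.24 kg. Origin: centre of the foot's underside, z up, x along the web; a half turn about z makes no difference. Grip the web across its 22 mm (y). Three or four of the four are present (None when absent)
- tee2: as tee1
- tee3: as tee1
- tee4: as tee1
- plate: yellow retaining plate, 60 (x) by 160 (y) by 12 mm, 0.40 kg. Origin on its underside midway between two 13.8 mm pin holes (x 0, y -40 and +40 mm); it reaches from y -58 to +102 mm. Black upright handle: centre x 0, y +16 mm, 44 mm long (x), 16 mm thick (y), z 12 to 62 mm; grip across the 16 mm. Seated, its axes agree with the fixture's and it is 4 mm from the lips
- plate_window (a point): centre of the plate's square window, 37.8 x 37.8 mm, right through, on the underside (x 0, y +74, z 0 mm in the plate's frame)
- key: red lock key, upright in its stand, 0.22 kg. Origin: centre of the shank's lower end, z up. Square steel shank 29.5 mm, z 0 to 34 mm (lowest 4 mm stepped in to 25 mm); red head 40 x 40 mm, z 34 to 44; grip bar 36 mm long (x), 16 mm thick (y), z 44 to 89 mm. Home, its head rests on the seated plate and its origin is 22 mm below socket
- stand: wooden stand of the key, fixed, 76 x 76 x 30 mm, with a 34 mm square hole 24 mm deep in its middle; origin at the centre of its underside
- vblock: dark steel V-block, 60 x 50 x 42 mm, stands among the workpieces; bystander. Origin at the centre of its underside
- square: try square lying on the bench, blade 120 x 22 mm, stock 90 mm; bystander. Origin at its inner corner, on the bench
- brush: brush with a wooden handle, 200 mm, lying; bystander
Not all that is in view belongs to the job. Of the things like the plate, leave any that is brown; of the rest the larger one is meant.

How it is judged:
By the outcome, as a careful person would: the job done as asked, in the order asked, and still so for the second after the job is handed in, with the robot touching nothing.
Of tee1, tee2, tee3, tee4 only 3 to 4 are there at a start; the rules pass over those that are not, and their reading is None.
At some moment in a run one of tee1, tee2, tee3, tee4, plate may be knocked a few centimetres aside while the robot is not near it.
It also fails if it takes over 210 s, if anything falls off the work surface, if the arm or the gripper's body presses on something with over 40 N, if the wrist force passes 120 N, or if a joint passes its speed limit or range.

## Working session

There is one attempt and no reset: what is moved stays moved. The work goes in short steps, Python scripts to look and compute and a tool call to move; the robot and the scene stay as the last step left them, time stands still between calls to the robot, and variables do not carry over. Pictures are saved under pics/ and viewed, at most 19 in all, crops included, and the job is handed in when it is done.

Besides the shell and the picture viewer there is one more tool, called as name([rows], argument=value, ...), one row to a line, values as JSON. servo_tool: Moves the arm, as the interface text tells. Its arguments: {"type":"object","properties":{"rows":{"type":"array"},"squeeze":{"type":"number"}},"required":["rows"]}

```bash
ls; mkdir -p pics; python3 - <<'E'
from workcell import *
import cv2, numpy as np
o=get_obs(); print({k:np.round(v,3) for k,v in o.items()})
for n in ("scene","side","wrist"):
    p,d=camera(n); cv2.imwrite(f"pics/{n}0.png",p[:,:,::-1]); np.save(f"pics/{n}0.npy",d)
    print(n,{k:np.round(v,4) for k,v in camera_info(n).items()})
a=[cv2.imread(f"pics/{n}0.png") for n in("scene","side")]
cv2.imwrite("pics/w0.png",cv2.imread("pics/wrist0.png"))
E
```

```text
pics
{'time': np.float64(0.0), 'q': array([-0.0000e+00,  5.0110e+00,  1.0032e+01,  9.5100e+01,  1.0000e-03,
        9.0000e+01]), 'qd': array([-0.002, -0.054, -0.004, -0.023,  0.047,  0.041]), 'joint_efforts': array([ 1.0000e-03, -5.2039e+01,  4.6480e+01,  1.6000e-02,  0.0000e+00,
       -0.0000e+00]), 'ee_pos': array([0.55 , 0.   , 0.253]), 'tcp_rot': array([-1.79922e+02, -1.00000e-03,  9.00000e+01]), 'wrist_force': array([ 0.176,  0.066, -0.333]), 'torque': array([0.007, 0.044, 0.04 ]), 'grasp_force': np.float64(0.0), 'opening': np.float64(0.085)}
scene {'fx': np.float64(479.9786), 'fy': np.float64(479.9786), 'cx': np.float64(326.7692), 'cy': np.float64(201.0084), 'cam_to_world': array([[-0.6482, -0.65  ,  0.3966,  1.1492],
       [ 0.7614, -0.5588,  0.3286,  0.566 ],
       [ 0.0081,  0.515 ,  0.8572,  1.4537],
       [ 0.    ,  0.    ,  0.    ,  1.    ]])}
side {'fx': np.float64(487.0421), 'fy': np.float64(487.0421), 'cx': np.float64(320.5405), 'cy': np.float64(202.9666), 'cam_to_world': array([[ 0.9037,  0.3232, -0.2808,  0.0774],
       [-0.4281,  0.6925, -0.5806, -0.8724],
       [ 0.0068,  0.6449,  0.7642,  1.2222],
       [ 0.    ,  0.    ,  0.    ,  1.    ]])}
wrist {'fx': np.float64(341.8614), 'fy': np.float64(341.8614), 'cx': np.float64(313.9807), 'cy': np.float64(199.7047), 'hand_eye': array([[ 1.000e-03,  9.498e-01,  3.127e-01,  8.020e-02],
       [ 1.000e+00, -1.000e-03, -3.000e-04, -1.600e-03],
       [ 0.000e+00,  3.127e-01, -9.499e-01, -1.210e-01],
       [ 0.000e+00,  0.000e+00,  0.000e+00,  1.000e+00]])}
```

View pics/scene0.png

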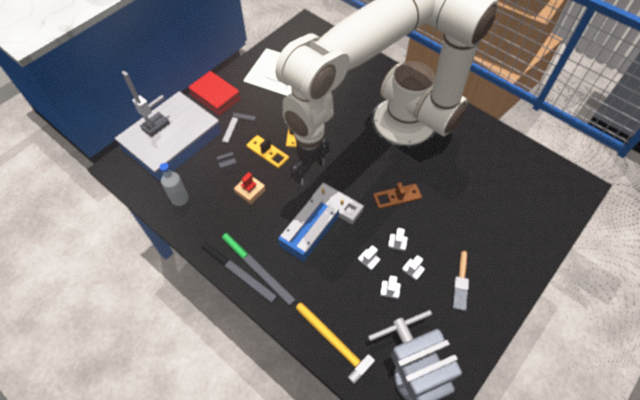

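View pics/side0.png

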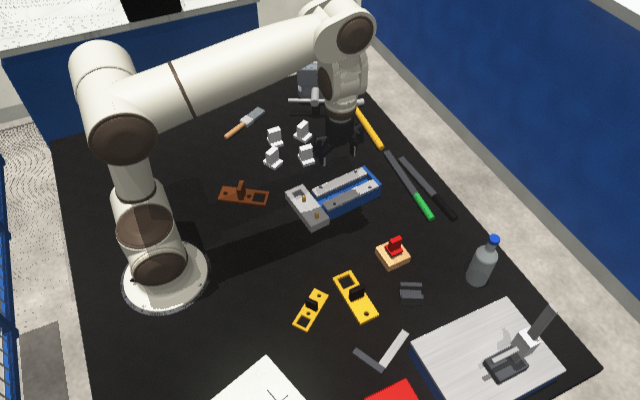

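The scene view shows four white tees at about (399,238), (370,258), (414,266) and (391,287), the fixture at (320,220), the larger yellow plate at (267,150) with a smaller decoy at (291,137), a brown decoy at (398,194), and the key at (248,186). The side view agrees: tees near (273,136), (303,130), (273,157), (306,154), plate (355,297), key (394,252).

```bash
cat > h.py <<'E'
from workcell import *
import cv2, numpy as np
def R_rpy(r):
    from scipy.spatial.transform import Rotation as R
    return R.from_euler('xyz',r,degrees=True).as_matrix()
def snap(n):
    o=get_obs(); p,d=camera(n); i=camera_info(n)
    if n=="wrist":
        T=np.eye(4); T[:3,:3]=R_rpy(o["tcp_rot"]); T[:3,3]=o["ee_pos"]; T=T@i["hand_eye"]
    else: T=i["cam_to_world"]
    return p,d,i,np.array(T)
def pts(d,i,T):
    v,u=np.mgrid[:d.shape[0],:d.shape[1]]
    P=np.stack([(u-i["cx"])/i["fx"]*d,-(v-i["cy"])/i["fy"]*d,-d],-1)
    return P@T[:3,:3].T+T[:3,3]
def ray(uv,z,i,T):
    uv=np.asarray(uv,float).reshape(-1,2)
    D=np.c_[(uv[:,0]-i["cx"])/i["fx"],-(uv[:,1]-i["cy"])/i["fy"],-np.ones(len(uv))]@T[:3,:3].T
    return T[:3,3]+D*((z-T[2,3])/D[:,2])[:,None]
def dirs(uv,i,T):
    D=np.array([(uv[0]-i["cx"])/i["fx"],-(uv[1]-i["cy"])/i["fy"],-1])@T[:3,:3].T
    return D/np.linalg.norm(D)
def tri(uv1,i1,T1,uv2,i2,T2):
    a,b=dirs(uv1,i1,T1),dirs(uv2,i2,T2); A=np.c_[a,-b]
    s=np.linalg.lstsq(A,T2[:3,3]-T1[:3,3],rcond=None)[0]
    p,q=T1[:3,3]+s[0]*a,T2[:3,3]+s[1]*b
    return (p+q)/2,np.linalg.norm(p-q)
def rect(xy):
    (c,s,a)=cv2.minAreaRect((xy*1000).astype(np.float32))
    if s[0]<s[1]: s=s[::-1]; a+=90
    return np.round(c,1),np.round(s,1),round((a+90)%180-90,1)   # angle of the long side, mm
def blobs(m,amin):
    n,l,st,ce=cv2.connectedComponentsWithStats(m.astype(np.uint8))
    return [(l==k,st[k,4],ce[k]) for k in range(1,n) if st[k,4]>=amin]
E
python3 - <<'E'
from h import *
for n in("scene","side"):
    p=cv2.imread(f"pics/{n}0.png"); d=np.load(f"pics/{n}0.npy"); i=camera_info(n); T=np.array(i["cam_to_world"])
    P=pts(d,i,T); hsv=cv2.cvtColor(p,cv2.COLOR_BGR2HSV); H,S,V=hsv[...,0],hsv[...,1],hsv[...,2]
    ok=(d>0)&(P[...,0]>.15)&(P[...,0]<.8)&(abs(P[...,1])<.5)
    print(n,"bench z",np.median(P[ok&(abs(P[...,2])<.02)][:,2]).round(4), np.std(P[ok&(abs(P[...,2])<.02)][:,2]).round(4))
    M={"yellow":(H>20)&(H<32)&(S>150)&(V>120),"red":((H<5)|(H>174))&(S>170)&(V>80),"blue":(H>100)&(H<125)&(S>120),"white":(S<60)&(V>120),"wood":(H>10)&(H<22)&(S>60)&(S<190)&(V>130)}
    for k,m in M.items():
        for b,a,c in blobs(m&ok,25):
            q=P[b]; 
            print(k,a,c.round(),"xyz",np.median(q,0).round(3),"zmax",np.percentile(q[:,2],[50,90,98]).round(3),*rect(q[:,:2]))
E
python3 - <<'E'
import cv2,numpy as np
a=cv2.imread("pics/scene0.png"); b=cv2.imread("pics/side0.png")
x=cv2.resize(a[110:310,200:480],(800,571),interpolation=cv2.INTER_CUBIC)
cv2.imwrite("pics/s0c.png",x)
E
```

```text
scene bench z 0.0003 0.0046
yellow 70 [290. 140.] xyz [ 0.364 -0.268  0.01 ] zmax [0.01  0.013 0.018] [ 470.3 -158.1] [359.9  27.6] 46.1
yellow 138 [256. 144.] xyz [ 0.471 -0.353  0.013] zmax [0.013 0.018 0.02 ] [ 466.7 -356.3] [90.7 52.6] 36.2
yellow 158 [274. 155.] xyz [ 0.457 -0.269  0.012] zmax [0.012 0.017 0.019] [ 456.1 -257.4] [78.8 65.9] -84.0
red 141 [248. 182.] xyz [ 0.629 -0.218  0.067] zmax [0.067 0.097 0.099] [ 612.4 -248. ] [104.7  41.3] 59.8
blue 731 [305. 235.] xyz [0.651 0.042 0.032] zmax [0.032 0.058 0.063] [610.5  31.5] [208.7 126. ] 5.3
white 7831 [338.  56.] xyz [0.479 0.027 0.67 ] zmax [0.67  0.704 0.711] [ 382.3 -213.8] [562.6 453.4] -88.9
white 39 [393.  43.] xyz [0.271 0.054 0.592] zmax [0.592 0.601 0.606] [268.2  53.3] [119.    8.7] -1.2
white 159 [229. 131.] xyz [ 0.486 -0.474  0.011] zmax [0.011 0.015 0.018] [ 484.5 -479.5] [123.1  31. ] 26.4
white 25 [227. 163.] xyz [ 0.606 -0.357  0.04 ] zmax [0.04  0.044 0.046] [ 603.5 -357.1] [50.7 25.6] -15.7
white 50 [176. 176.] xyz [ 0.792 -0.381  0.13 ] zmax [0.13  0.143 0.145] [ 768.8 -430.9] [141.6  17.2] 66.3
wh
[... 3074 characters left out ...]
3 0.033] zmax [0.033 0.036 0.038] [471.5  48.2] [171.3  69.4] -83.2
white 153 [482. 255.] xyz [ 0.793 -0.397  0.135] zmax [0.135 0.147 0.15 ] [ 789.8 -395.5] [49.7 19.8] -89.6
white 328 [395. 346.] xyz [ 0.489 -0.477  0.011] zmax [0.011 0.015 0.016] [ 486.2 -477.3] [116.5  22.3] 27.0
white 1011 [278. 381.] xyz [ 0.177 -0.431  0.002] zmax [0.002 0.005 0.007] [ 172.5 -429. ] [159.   61.3] -73.2
wood 49 [230. 133.] xyz [0.36  0.488 0.018] zmax [0.018 0.022 0.025] [366.4 490.1] [57.3 14.6] 20.0
wood 87 [227. 191.] xyz [0.265 0.224 0.013] zmax [0.013 0.018 0.019] [263.9 217.5] [48.7 47.7] 54.5
wood 319 [393. 255.] xyz [ 0.614 -0.246  0.03 ] zmax [0.03  0.034 0.037] [ 629.7 -225.9] [81.5 80.2] 2.3
```

View pics/s0c.png

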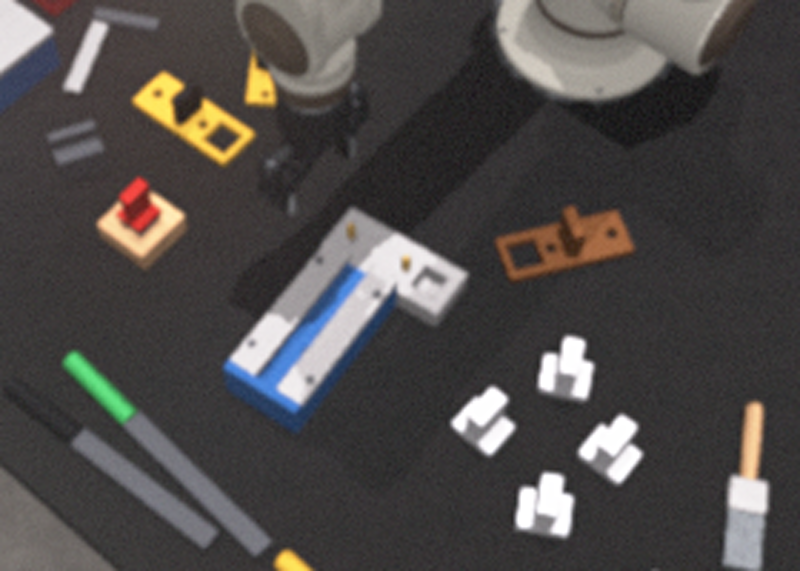

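The crop shows four T's, the fixture with apron toward the robot, pins at (351,231) and (405,263), socket at (432,280), big yellow plate (193,117), key (138,205); V-block is the dark thing near (77,145). Now the wrist view, which already looks at the fixture.

```bash
python3 - <<'E'
import workcell; print([a for a in dir(workcell) if not a.startswith('__')])
E
```

```text
['PlanningError', 'camera', 'camera_info', 'get_obs', 'job_done', 'tip_extent']
```

View pics/w0.png

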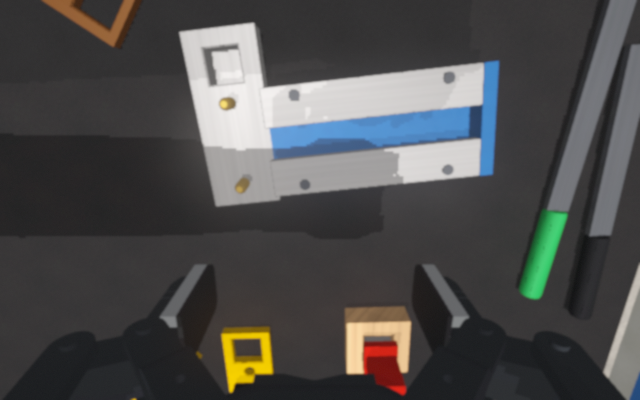

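The wrist view shows the whole fixture: apron at (230,115), socket (225,65), pins (227,103) and (242,184), lips at (375,95)/(375,165), end stop at (490,118). I measure it precisely, and the tees from two views.

```bash
cat > fx.py <<'E'
from h import *
p=cv2.imread("pics/wrist0.png"); d=np.load("pics/wrist0.npy"); i=camera_info("wrist")
T=np.eye(4); T[:3,:3]=R_rpy([180,0,90]); T[:3,3]=[.55,0,.253]; T=T@np.array(i["hand_eye"])
P=pts(d,i,T); hsv=cv2.cvtColor(p,cv2.COLOR_BGR2HSV); H,S,V=[hsv[...,k].astype(int) for k in range(3)]
box=np.zeros(V.shape,bool); box[15:215,170:510]=1
g=(S<70)&(V>85)&box
def angfit(uv,z): return rect(ray(uv,z,i,T)[:,:2])
for nm,m,z in (("lips",g&(P[...,2]>.05)&(P[...,2]<.07),.059),("apron",g&(P[...,2]<.042)&(P[...,2]>.022),.032),("blue",(H>95)&(H<125)&(S>110)&box,.059)):
    m=cv2.morphologyEx(m.astype(np.uint8),cv2.MORPH_OPEN,np.ones((3,3)))
    for b,a,c in blobs(m,150):
        v,u=np.nonzero(b); print(nm,a,c.round(),"z",np.median(P[b][:,2]).round(4),*angfit(np.c_[u,v],z))
gold=(H>12)&(H<28)&(S>90)&(V>60)&box
gold[:60,:]=0
for b,a,c in blobs(gold,10):
    v,u=np.nonzero(b); q=ray(np.c_[u,v],.032,i,T); print("pin",a,c.round(1),ray(c,.045,i,T)[0].round(4),"zmax",P[b][:,2].max().round(3))
# socket contour: low points inside apron
m=(P[...,2]<.024)&box; m[:,:195]=0; m[:,255:]=0; m[:38]=0; m[100:]=0
for b,a,c in blobs(m,50): 
    v,u=np.nonzero(b); print("socket low",a,c.round(),*angfit(np.c_[u,v],.032))
E
python3 fx.py
python3 - <<'E'
from h import *
import workcell; print("tip",workcell.tip_extent() if callable(workcell.tip_extent) else workcell.tip_extent)
W={}
for n in("scene","side"):
    p=cv2.imread(f"pics/{n}0.png"); d=np.load(f"pics/{n}0.npy"); i=camera_info(n); T=np.array(i["cam_to_world"]); P=pts(d,i,T)
    hsv=cv2.cvtColor(p,cv2.COLOR_BGR2HSV); S,V=hsv[...,1],hsv[...,2]
    for k,c0 in dict(A=(.465,.30),B=(.565,.258),C=(.498,.389),D=(.601,.373)).items():
        m=(np.hypot(P[...,0]-c0[0],P[...,1]-c0[1])<.045)&(S<60)&(V>90)&(P[...,2]>.055)&(P[...,2]<.075)
        b,a,c=max(blobs(m,15),key=lambda t:t[1]); v,u=np.nonzero(b)
        W[n,k]=(c,i,T); print(n,k,a,"ray@64",*rect(ray(np.c_[u,v],.064,i,T)[:,:2]),"depth",np.median(P[b],0).round(4))
for k in "ABCD": print(k,*[x.round(4) for x in tri(*W["scene",k],*W["side",k])])
E
```

```text
lips 9161 [373.  95.] z 0.0597 [598.6  72.9] [195.7  35.6] 6.0
lips 7835 [376. 166.] z 0.0597 [605.6   9.1] [195.7  36.4] 6.2
apron 10629 [231. 115.] z 0.0325 [469.4  48.2] [168.2  69.6] -83.8
blue 7683 [403. 128.] z 0.033 [611.5  41.1] [203.3 101.9] 6.3
pin 118 [226.5 103.2] [0.4673 0.066  0.045 ] zmax 0.058
pin 118 [241.6 185.5] [ 0.4762 -0.0132  0.045 ] zmax 0.058
socket low 1174 [224.  65.] [464.1  99.4] [31.4 30.6] -84.0
tip 0.022
scene A 91 ray@64 [451.6 295.1] [47.7 22. ] 27.4 depth [0.4517 0.2954 0.0635]
scene B 102 ray@64 [564.2 262. ] [47.7 23. ] -3.5 depth [0.5628 0.2614 0.0638]
scene C 98 ray@64 [497.5 390.6] [47.1 22. ] -4.9 depth [0.4971 0.3911 0.0639]
scene D 108 ray@64 [601.6 375.9] [48.4 22.2] 29.5 depth [0.6015 0.3758 0.0632]
side A 84 ray@64 [450.2 289.6] [52.3 29.2] 30.1 depth [0.4511 0.2908 0.0641]
side B 82 ray@64 [563.5 256.2] [47.5 30.5] -2.2 depth [0.5636 0.2564 0.0642]
side C 80 ray@64 [497.  386.2] [47.  31.5] -1.4 depth [0.4984 0.3856 0.0634]
side D 76 ray@64 [600.2 369.4] [54.5 27.3] 32.6 depth [0.6006 0.3709 0.0637]
A [0.4515 0.2944 0.0609] 0.0019
B [0.5637 0.2603 0.0614] 0.0024
C [0.4973 0.3899 0.0614] 0.0027
D [0.6011 0.3745 0.0605] 0.0025
```

Fixture: the apron, lips, pins and socket agree on mouth ≈ (505.5, 30.0) mm, yaw ≈ 6.1°, with heights 32.5/59.7 mm as expected. Tee tops measure ≈ 61–64 mm. I'm moving toward tee B.

servo_tool([
  {"offset":[0.5,0,0.1],"yaw":-0.06,"claw":0.4},
  {"offset":[1,0.05,0.2],"yaw":-0.12,"claw":0.4},
  {"offset":[1,0.05,0.2],"yaw":-0.18,"claw":0.4},
  {"offset":[1,0.05,0.2],"yaw":-0.25,"claw":0.4},
  {"offset":[1,0.05,0.2],"yaw":-0.25,"claw":0.4},
], squeeze=50)

```text
time: 0.78
ee_pos: [0.5549, 0.1001, 0.233]
tcp_rot: [-180.0, -0.0, 135.0]
wrist_force: [-0.4, 0.5, 0.1]
opening: 0.051
grasp_force: 0.0
```

```bash
python3 -c "
from h import *
o=get_obs();print(o['q'].round(2),o['ee_pos'].round(4),o['tcp_rot'].round(2),o['opening'])"
```

```text
[10.23  6.54  9.51 93.   -0.   55.18] [0.5549 0.1001 0.233 ] [-1.7997e+02 -2.0000e-02  1.3505e+02] 0.05099592446812597
```

```bash
cat > go.py <<'E'
import sys; from h import *
def go(tg,cur=None):
    """targets: list of (x,y,z mm,yaw deg); prints shift in units of 0.1 m from the previous pose, turn fraction, with tool axes at each start"""
    if cur is None:
        o=get_obs(); cur=(*(o["ee_pos"]*1000),o["tcp_rot"][2])
    for t in tg:
        a=np.radians(cur[3]); dx,dy=t[0]-cur[0],t[1]-cur[1]
        print("->",t,"off",np.round([(dx*np.cos(a)+dy*np.sin(a))/100,(dx*np.sin(a)-dy*np.cos(a))/100,-(t[2]-cur[2])/100],3),"yaw",round(-((t[3]-cur[3]+180)%360-180)/180,4))
        cur=t
MO=np.array([505.5,30.0]); FY=6.1
def fix(x,y):
    a=np.radians(FY); return MO+np.array([x*np.cos(a)-y*np.sin(a),x*np.sin(a)+y*np.cos(a)])
if __name__=="__main__": go(eval(sys.argv[1]))
E
python3 go.py "[(560,195,160,176.5),(564,261,90,176.5),(564,261,56,176.5)]"
```

```text
-> (560, 195, 160, 176.5) off [0.634 0.707 0.73 ] yaw -0.2303
-> (564, 261, 90, 176.5) off [0.    0.661 0.7  ] yaw -0.0
-> (564, 261, 56, 176.5) off [0.   0.   0.34] yaw -0.0
```

servo_tool([
  {"offset":[0.3,0.35,0.35],"yaw":-0.06,"claw":0.4},
  {"offset":[0.634,0.707,0.73],"yaw":-0.12,"claw":0.4},
  {"offset":[0.634,0.707,0.73],"yaw":-0.18,"claw":0.4},
  {"offset":[0.634,0.707,0.73],"yaw":-0.2303,"claw":0.4},
  {"offset":[0.634,0.707,0.73],"yaw":-0.2303,"claw":0.4},
])

```text
time: 1.4
ee_pos: [0.5601, 0.1947, 0.1601]
tcp_rot: [-180.0, -0.0, 176.2]
wrist_force: [-0.1, 0.9, 0.9]
opening: 0.0513
grasp_force: 0.0
```

servo_tool([
  {"offset":[0,0.4,0],"yaw":0,"claw":0.4},
  {"offset":[0,0.66,0],"yaw":0,"claw":0.4},
  {"offset":[0,0.66,0],"yaw":0,"claw":0.4},
])

```text
time: 1.78
ee_pos: [0.5642, 0.2618, 0.16]
tcp_rot: [180.0, -0.0, 176.2]
wrist_force: [-0.1, -1.3, 0.4]
opening: 0.0513
grasp_force: 0.0
```

```bash
cat > tees.py <<'E'
from h import *
def webs(n,zlo=.055,zhi=.075,zt=.064,show=True):
    p,d,i,T=snap(n); P=pts(d,i,T); hsv=cv2.cvtColor(p,cv2.COLOR_RGB2HSV); S,V=hsv[...,1],hsv[...,2]
    m=(S<60)&(V>90)&(P[...,2]>zlo)&(P[...,2]<zhi)&(P[...,1]>.17)&(P[...,0]<.68)&(P[...,1]<.45)
    for b,a,c in blobs(m,40):
        v,u=np.nonzero(b); print(n,a,c.round(),*rect(ray(np.c_[u,v],zt,i,T)[:,:2]),"z",np.median(P[b][:,2]).round(4))
    return p
if __name__=="__main__":
    p=webs("wrist"); cv2.imwrite("pics/w1.png",p[:,:,::-1]); webs("scene")
    o=get_obs(); print(o["ee_pos"].round(4),o["tcp_rot"].round(2))
E
python3 tees.py
```

```text
wrist 2796 [359.  30.] [450.6 294.4] [42.6 23.1] 26.6 z 0.0642
wrist 3306 [515.  94.] [495.3 387.9] [44.9 26.5] 0.4 z 0.0641
wrist 2118 [311. 208.] [560.4 260.1] [47.1 21.9] -1.3 z 0.0642
wrist 2084 [476. 248.] [596.9 373.2] [50.6 22.9] 29.5 z 0.0642
scene 90 [399. 235.] [451.5 295.3] [47.7 21.6] 27.4 z 0.0632
scene 101 [370. 253.] [564.7 262. ] [48.8 22.9] -3.2 z 0.0634
scene 101 [415. 263.] [497.9 391.2] [47.6 22.6] 0.8 z 0.0629
scene 109 [392. 284.] [602.  376.2] [49.1 22.2] 29.0 z 0.0634
[0.5642 0.2603 0.1602] [-1.7998e+02 -1.0000e-02  1.7626e+02]
```

View pics/w1.png

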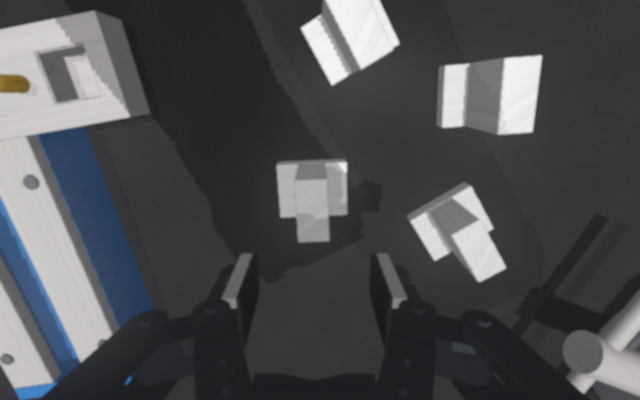

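B sits in the view at (311,208), midway between the fingers; three other tees at (350,35), (490,95), (460,230). Descending and grasping.

servo_tool([
  {"offset":[0.01,0.002,0.5],"yaw":-0.01,"claw":0.4},
  {"offset":[0.01,0.002,0.8],"yaw":-0.01,"claw":0.4},
  {"offset":[0.01,0.002,1],"yaw":-0.01,"claw":0.4},
  {"offset":[0.01,0.002,1],"yaw":-0.01,"claw":0.4},
])

```text
time: 2.38
ee_pos: [0.5628, 0.2601, 0.0593]
tcp_rot: [-179.9, -0.1, 178.2]
wrist_force: [0.7, -0.1, -0.5]
opening: 0.0513
grasp_force: 0.0
```

servo_tool([
  {"offset":[0,0,0.04],"yaw":0,"claw":0.4},
  {"offset":[0,0,0.04],"yaw":0,"claw":0.9},
  {"offset":[0,0,0.04],"yaw":0,"claw":0.9},
  {"offset":[0,0,0.04],"yaw":0,"claw":0.9},
  {"offset":[0,0,0.04],"yaw":0,"claw":0.9},
  {"offset":[0,0,0.04],"yaw":0,"claw":0.9},
], squeeze=50)

```text
time: 3.12
ee_pos: [0.5637, 0.2612, 0.0573]
tcp_rot: [180.0, 0.1, 178.3]
wrist_force: [-0.1, -0.6, 5.9]
opening: 0.0215
grasp_force: 50.0
```

servo_tool([
  {"offset":[0,0,-0.3],"yaw":0,"claw":0.9},
  {"offset":[0,0,-0.8],"yaw":0,"claw":0.9},
  {"offset":[0,0,-0.9],"yaw":0,"claw":0.9},
  {"offset":[0,0,-0.9],"yaw":0,"claw":0.9},
])

```text
time: 3.62
ee_pos: [0.5634, 0.261, 0.1462]
tcp_rot: [180.0, 0.0, 178.3]
wrist_force: [-0.4, 0.1, -3.8]
opening: 0.0215
grasp_force: 49.7
```

```bash
python3 - <<'E'
from go import *
print(get_obs()["ee_pos"],get_obs()["tcp_rot"],fix(-40,0))
go([(*[525,180],150,182),(*fix(-40,40),150,186.1),(*fix(-40,0),150,186.1),(*fix(-40,0),89.3,186.1)])
E
```

```text
[0.56336137 0.26104086 0.14615099] [1.79989118e+02 1.61464023e-02 1.78254071e+02] [465.72648223  25.74943715]
-> (525, 180, 150, 182) off [ 0.359 -0.822 -0.038] yaw -0.0208
-> (np.float64(461.47591938122247), np.float64(65.52295491187886), 150, 186.1) off [ 0.675 -1.122  0.   ] yaw -0.0228
-> (np.float64(465.72648223467183), np.float64(25.749437146550672), 150, 186.1) off [-0.  -0.4  0. ] yaw -0.0
-> (np.float64(465.72648223467183), np.float64(25.749437146550672), 89.3, 186.1) off [-0.     0.     0.607] yaw -0.0
```

servo_tool([
  {"offset":[0.18,-0.4,0],"yaw":-0.01,"claw":0.9},
  {"offset":[0.36,-0.82,0],"yaw":-0.0208,"claw":0.9},
  {"offset":[0.36,-0.82,0],"yaw":-0.0208,"claw":0.9},
])

```text
time: 4.0
ee_pos: [0.523, 0.1777, 0.1442]
tcp_rot: [-179.9, -0.2, -178.1]
wrist_force: [-0.2, 0.7, -2.6]
opening: 0.0211
grasp_force: 50.2
```

servo_tool([
  {"offset":[0.3,-0.5,0],"yaw":-0.0228,"claw":0.9},
  {"offset":[0.67,-0.95,0],"yaw":-0.0228,"claw":0.9},
  {"offset":[0.67,-0.95,0],"yaw":-0.0228,"claw":0.9},
])

```text
time: 4.38
ee_pos: [0.459, 0.081, 0.1449]
tcp_rot: [-180.0, -0.1, -174.1]
wrist_force: [-0.0, 0.8, -2.9]
opening: 0.0215
grasp_force: 50.8
```

```bash
cat > hold.py <<'E'
import sys; from go import *
# look from the wrist at fixture in the working orientation: lip rectangles, apron, socket, and the held web's top
def look(name):
    o=get_obs(); p,d,i,T=snap("wrist"); cv2.imwrite(f"pics/{name}.png",p[:,:,::-1]); P=pts(d,i,T)
    hsv=cv2.cvtColor(p,cv2.COLOR_RGB2HSV); H,S,V=[hsv[...,k].astype(int) for k in range(3)]
    g=(S<70)&(V>70); print(o["ee_pos"].round(4),o["tcp_rot"].round(2))
    for nm,m,z in (("lips",g&(P[...,2]>.052)&(P[...,2]<.067),.059),("apron",g&(P[...,2]<.042)&(P[...,2]>.025),.032)):
        m=cv2.morphologyEx(m.astype(np.uint8),cv2.MORPH_OPEN,np.ones((3,3)))
        for b,a,c in blobs(m,600):
            v,u=np.nonzero(b); print(nm,a,c.round(),"z",np.median(P[b][:,2]).round(4),*rect(ray(np.c_[u,v],z,i,T)[:,:2]))
    gold=(H>12)&(H<28)&(S>90)&(V>60)&(P[...,2]>.036)&(P[...,2]<.065)
    for b,a,c in blobs(gold,15): print("pin",a,c.round(1),np.median(P[b],0).round(4),"zmax",P[b][:,2].max().round(3))
    return p,P,i,T
if __name__=="__main__": look(sys.argv[1])
E
python3 - <<'E'
from hold import *
look("w2"); go([(*fix(-40,0),146,186.1)])
E
```

```text
[0.459  0.081  0.1449] [-1.7998e+02 -1.5000e-01 -1.7405e+02]
lips 1887 [626. 236.] z 0.0626 [452.1 287.2] [54.3 18.7] 22.5
lips 1980 [187. 289.] z 0.0592 [5.237e+02 4.000e-01] [38.9 37.2] 6.4
lips 771 [292. 361.] z 0.0592 [573.2  77. ] [31.4 20.7] 4.2
apron 13938 [248. 204.] z 0.0323 [468.5  47.7] [168.2  70.9] -83.8
apron 1193 [594. 217.] z 0.0337 [449.7 285.6] [51.7 30.7] 1.1
apron 773 [623. 378.] z 0.0326 [590.8 367.5] [41.9 25.3] 27.8
pin 16 [543.3   1.4] [0.3155 0.2016 0.0388] zmax 0.041
pin 310 [176.6 220.6] [ 0.4724 -0.011   0.0517] zmax 0.058
-> (np.float64(465.72648223467183), np.float64(25.749437146550672), 146, 186.1) off [ 0.006 -0.567 -0.008] yaw -0.0006
```

View pics/w2.png

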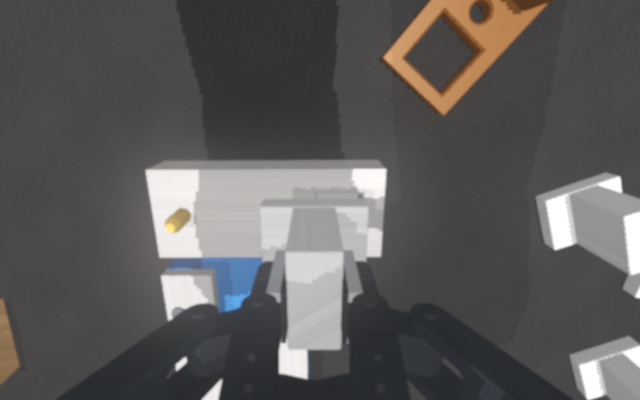

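The web is centred between the fingers at u≈314, the apron spans (150–385, 165–255), and a pin is at (177,220). The apron measured from this orientation agrees within 1 mm. Next: above the apron, then lower.

servo_tool([
  {"offset":[0.003,-0.3,0],"yaw":-0.0006,"claw":0.9},
  {"offset":[0.006,-0.566,0],"yaw":-0.0006,"claw":0.9},
  {"offset":[0.006,-0.566,0.1],"yaw":-0.0006,"claw":0.9},
  {"offset":[0.006,-0.566,0.35],"yaw":-0.0006,"claw":0.9},
  {"offset":[0.006,-0.566,0.5],"yaw":-0.0006,"claw":0.9},
  {"offset":[0.006,-0.566,0.568],"yaw":-0.0006,"claw":0.9},
  {"offset":[0.006,-0.566,0.568],"yaw":-0.0006,"claw":0.9},
])

```text
time: 5.3
ee_pos: [0.4668, 0.0271, 0.0897]
tcp_rot: [180.0, 0.0, -173.8]
wrist_force: [-0.5, 0.8, -1.9]
opening: 0.0214
grasp_force: 50.9
```

```bash
python3 - <<'E'
from hold import *
p,P,i,T=look("w3"); o=get_obs(); print(o["wrist_force"],o["ee_pos"])
MO=np.array([505.1,29.8])
for X in(172,): print((fix(X,0)))
go([(*fix(-40,0),89.3,186.1),(*fix(50,0),89.3,186.1),(*fix(140,0),89.3,186.1),(*fix(171.5,0),89.3,186.1)])
E
```

```text
[0.4668 0.0271 0.0897] [ 1.7999e+02  2.0000e-02 -1.7375e+02]
apron 18501 [361. 231.] z 0.0323 [468.1  47.8] [168.5  70.9] -84.0
pin 568 [237.5 254.1] [ 0.4717 -0.0123  0.0512] zmax 0.058
pin 553 [384.9 253.8] [0.4632 0.064  0.0513] zmax 0.057
[ 1.19918812 -0.07794776 -3.27813173] [0.46682694 0.02695148 0.08968044]
[676.52612639  48.27742027]
-> (np.float64(465.72648223467183), np.float64(25.749437146550672), 89.3, 186.1) off [ 0.012 -0.011  0.004] yaw 0.0008
-> (np.float64(555.2168972066602), np.float64(35.31320356681166), 89.3, 186.1) off [-0.9  0.  -0. ] yaw -0.0
-> (np.float64(644.7073121786486), np.float64(44.87696998707265), 89.3, 186.1) off [-0.9  0.  -0. ] yaw -0.0
-> (np.float64(676.0289574188446), np.float64(48.22428823416399), 89.3, 186.1) off [-0.315  0.    -0.   ] yaw -0.0
```

```bash
python3 - <<'E'
from h import *
p=cv2.imread("pics/w3.png"); cv2.imwrite("pics/w3c.png",cv2.resize(p[180:400,180:460],(800,600)))
i=camera_info("wrist"); print(np.array(i["hand_eye"]).round(5)[:3], i.keys())
E
```

```text
[[ 1.0200e-03  9.4976e-01  3.1298e-01  8.1960e-02]
 [ 1.0000e+00 -8.7000e-04 -6.1000e-04 -1.0000e-05]
 [-3.1000e-04  3.1298e-01 -9.4976e-01 -1.2096e-01]] dict_keys(['fx', 'fy', 'cx', 'cy', 'hand_eye'])
```

View pics/w3c.png

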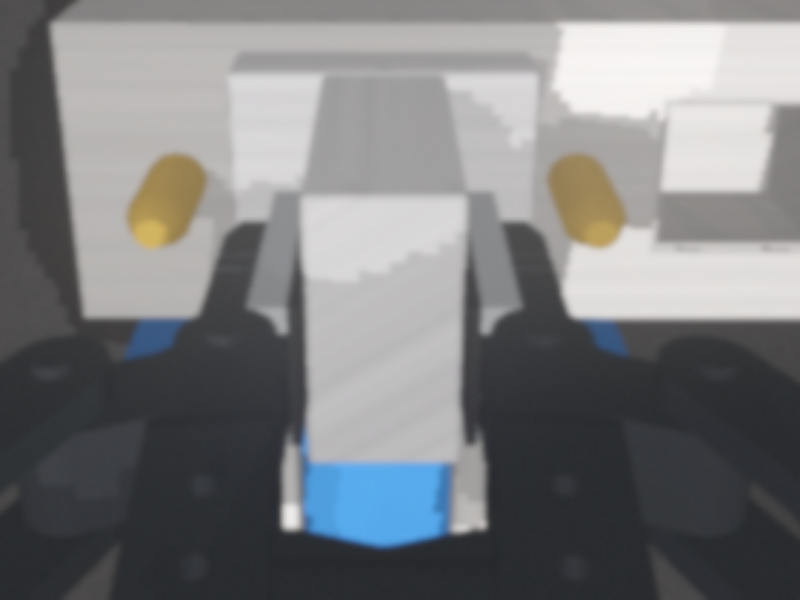

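The crop shows the foot mid at u=384 and the pins mid at 376 (5.6 px/mm): the tee is 1.3 mm too far to +y, and its yaw is parallel. I correct this and slide it in.

servo_tool([
  {"offset":[0,-0.013,0],"yaw":0,"claw":0.9},
  {"offset":[-0.1,-0.013,0],"yaw":0,"claw":0.9},
  {"offset":[-0.2,-0.013,0],"yaw":0,"claw":0.9},
  {"offset":[-0.3,-0.013,0],"yaw":0,"claw":0.9},
  {"offset":[-0.4,-0.013,0],"yaw":0,"claw":0.9},
  {"offset":[-0.4,-0.013,0],"yaw":0,"claw":0.9},
])

```text
time: 6.1
ee_pos: [0.5072, 0.0296, 0.0893]
tcp_rot: [180.0, -0.0, -173.8]
wrist_force: [0.7, -0.4, -1.5]
opening: 0.0213
grasp_force: 51.0
```

```bash
python3 - <<'E'
from go import *
o=get_obs(); print(o["ee_pos"],o["tcp_rot"],o["wrist_force"],o["torque"])
E
```

```text
[0.50716345 0.02959261 0.08932517] [ 1.79997140e+02 -4.89034995e-03 -1.73787468e+02] [ 0.65069747 -0.43047736 -1.45390592] [ 0.06497171 -0.13351316 -0.00205787]
```

Tee 1 has entered the mouth without contact. Continuing in.

servo_tool([
  {"offset":[-0.2,0,0],"yaw":0,"claw":0.9},
  {"offset":[-0.4,0,0],"yaw":0,"claw":0.9},
  {"offset":[-0.6,0,0],"yaw":0,"claw":0.9},
  {"offset":[-0.8,0,0],"yaw":0,"claw":0.9},
  {"offset":[-0.9,0,0],"yaw":0,"claw":0.9},
  {"offset":[-0.9,0,0],"yaw":0,"claw":0.9},
])

```text
time: 6.85
ee_pos: [0.5961, 0.0392, 0.0894]
tcp_rot: [180.0, -0.0, -173.8]
wrist_force: [-0.3, 0.8, -2.1]
opening: 0.0213
grasp_force: 51.0
```

servo_tool([
  {"offset":[-0.2,0,0],"yaw":0,"claw":0.9},
  {"offset":[-0.4,0,0],"yaw":0,"claw":0.9},
  {"offset":[-0.6,0,0],"yaw":0,"claw":0.9},
  {"offset":[-0.7,0,0],"yaw":0,"claw":0.9},
  {"offset":[-0.76,0,0],"yaw":0,"claw":0.9},
  {"offset":[-0.8,0,0],"yaw":0,"claw":0.9},
  {"offset":[-0.8,0,0],"yaw":0,"claw":0.9},
])

```text
time: 7.72
ee_pos: [0.6753, 0.0479, 0.0894]
tcp_rot: [180.0, -0.0, -173.8]
wrist_force: [-0.4, -0.7, -1.6]
opening: 0.0218
grasp_force: 50.9
```

```bash
python3 - <<'E'
from go import *
from tees import webs
webs("scene"); webs("side")
o=get_obs(); print(o["ee_pos"],o["tcp_rot"],o["wrist_force"],fix(170,0))
E
```

```text
scene 91 [399. 235.] [451.6 295.1] [47.7 22. ] 27.4 z 0.0633
scene 99 [415. 263.] [498.  390.9] [47.8 22.2] -0.6 z 0.0639
scene 113 [392. 284.] [602.8 376.4] [51.  22.6] 29.5 z 0.0631
side 72 [302. 124.] [601.  368.2] [54.5 30.3] 32.6 z 0.0643
side 74 [274. 130.] [497.8 385.3] [44.9 34.4] -3.3 z 0.0646
side 84 [271. 151.] [450.6 289. ] [52.7 30.6] 26.3 z 0.0641
[0.67515047 0.04786302 0.08950555] [ 1.79999785e+02 -1.38856943e-02 -1.73790730e+02] [ 1.10216302  0.5522541  -2.56266528] [674.5374505   48.06489213]
```

servo_tool([
  {"offset":[0,0,0],"yaw":0,"claw":0.4},
  {"offset":[0,0,0],"yaw":0,"claw":0.4},
  {"offset":[0,0,0],"yaw":0,"claw":0.4},
  {"offset":[0,0,-0.3],"yaw":0,"claw":0.4},
  {"offset":[0,0,-0.7],"yaw":0,"claw":0.4},
  {"offset":[0,0,-0.7],"yaw":0,"claw":0.4},
])

```text
time: 8.57
ee_pos: [0.6769, 0.048, 0.1637]
tcp_rot: [-180.0, 0.4, -173.8]
wrist_force: [0.1, 0.5, -0.7]
opening: 0.0515
grasp_force: 0.0
```

```bash
python3 - <<'E'
from go import *
p,d,i,T=snap("wrist"); cv2.imwrite("pics/w4.png",p[:,:,::-1])
go([(600,130,159.4,193),(525,212,159.4,200),(450.5,294,159.4,207),(450.5,294,56.2,207)])
E
```

```text
-> (600, 130, 159.4, 193) off [0.669 0.898 0.019] yaw -0.0377
-> (525, 212, 159.4, 200) off [ 0.546  0.968 -0.   ] yaw -0.0389
-> (450.5, 294, 159.4, 207) off [ 0.42   1.025 -0.   ] yaw -0.0389
-> (450.5, 294, 56.2, 207) off [-0.     0.     1.032] yaw 0.0
```

servo_tool([
  {"offset":[0.33,0.45,0],"yaw":-0.0377,"claw":0.4},
  {"offset":[0.669,0.92,0],"yaw":-0.0377,"claw":0.4},
  {"offset":[0.669,0.92,0],"yaw":-0.0377,"claw":0.4},
])

```text
time: 9.0
ee_pos: [0.5966, 0.1344, 0.1587]
tcp_rot: [180.0, -0.1, -166.8]
wrist_force: [0.1, -0.6, 1.4]
opening: 0.051
grasp_force: 0.0
```

servo_tool([
  {"offset":[0.27,0.5,0],"yaw":-0.0389,"claw":0.4},
  {"offset":[0.546,0.99,0],"yaw":-0.0389,"claw":0.4},
  {"offset":[0.546,0.99,0],"yaw":-0.0389,"claw":0.4},
])

```text
time: 9.38
ee_pos: [0.5219, 0.218, 0.1589]
tcp_rot: [180.0, -0.0, -159.8]
wrist_force: [1.6, -0.1, 0.0]
opening: 0.0514
grasp_force: 0.0
```

servo_tool([
  {"offset":[0.2,0.5,0],"yaw":-0.0389,"claw":0.4},
  {"offset":[0.42,0.97,0],"yaw":-0.0389,"claw":0.4},
  {"offset":[0.42,0.97,0],"yaw":-0.0389,"claw":0.4},
  {"offset":[0.42,0.97,0],"yaw":-0.0389,"claw":0.4},
])

```text
time: 9.88
ee_pos: [0.4517, 0.2925, 0.159]
tcp_rot: [-180.0, -0.0, -153.0]
wrist_force: [-0.5, -0.2, 0.6]
opening: 0.0509
grasp_force: 0.0
```

```bash
python3 - <<'E'
from go import *
from tees import webs
webs("scene"); webs("wrist")
o=get_obs(); print(o["ee_pos"],o["tcp_rot"],o["wrist_force"])
go([(450.5,294,56.2,207)])
E
```

```text
scene 94 [399. 235.] [452.  295.7] [49.  21.9] 26.2 z 0.0639
scene 103 [415. 263.] [497.9 391.2] [47.7 22.7] 0.4 z 0.0628
scene 109 [392. 284.] [601.2 375.5] [47.2 22.6] 29.5 z 0.0634
wrist 2136 [318. 210.] [448.1 294. ] [47.3 21.5] 26.4 z 0.0643
wrist 87 [424. 296.] [472.  393.6] [15.4  4.8] 71.0 z 0.0618
wrist 53 [316. 377.] [574.6 358.2] [14.6  3.5] -59.0 z 0.0565
[0.45192538 0.2921229  0.15912428] [-1.79979952e+02 -1.79297066e-02 -1.53094419e+02] [-0.36742693  0.41031272  0.08457471]
-> (450.5, 294, 56.2, 207) off [0.004 0.023 1.029] yaw -0.0005
```

servo_tool([
  {"offset":[0.01,0.018,0.5],"yaw":0,"claw":0.4},
  {"offset":[0.01,0.018,0.8],"yaw":0,"claw":0.4},
  {"offset":[0.01,0.018,1],"yaw":0,"claw":0.4},
  {"offset":[0.01,0.018,1],"yaw":0,"claw":0.4},
])

```text
time: 10.48
ee_pos: [0.4491, 0.2928, 0.0578]
tcp_rot: [-180.0, -0.2, -153.1]
wrist_force: [0.5, -0.2, 1.1]
opening: 0.0512
grasp_force: 0.0
```

servo_tool([
  {"offset":[0,0,0.03],"yaw":0,"claw":0.4},
  {"offset":[0,0,0.03],"yaw":0,"claw":0.9},
  {"offset":[0,0,0.03],"yaw":0,"claw":0.9},
  {"offset":[0,0,0.03],"yaw":0,"claw":0.9},
  {"offset":[0,0,0.03],"yaw":0,"claw":0.9},
  {"offset":[0,0,0.03],"yaw":0,"claw":0.9},
])

```text
time: 11.22
ee_pos: [0.4497, 0.2944, 0.0574]
tcp_rot: [-180.0, 0.1, -153.0]
wrist_force: [0.8, -1.4, 5.7]
opening: 0.0211
grasp_force: 50.3
```

servo_tool([
  {"offset":[0,0,-0.3],"yaw":0,"claw":0.9},
  {"offset":[0,0,-0.8],"yaw":0,"claw":0.9},
  {"offset":[0,0,-0.9],"yaw":0,"claw":0.9},
  {"offset":[0,0,-0.9],"yaw":0,"claw":0.9},
])

```text
time: 11.72
ee_pos: [0.4492, 0.2944, 0.1464]
tcp_rot: [180.0, 0.0, -153.0]
wrist_force: [-0.3, 0.3, -2.7]
opening: 0.021
grasp_force: 49.5
```

```bash
sed -i 's/^MO=.*/MO=np.array([506.3,29.4]); FY=6.2/' go.py; python3 - <<'E'
from go import *
o=get_obs(); print(o["ee_pos"],o["tcp_rot"],o["wrist_force"],o["opening"])
x,y=fix(-40,0)
go([(455,205,146.2,200),(460,115,146.2,193),(x,y,146.2,186.2)])
E
```

```text
[0.44921627 0.29438654 0.14637736] [ 1.79992427e+02  2.04172933e-02 -1.52989567e+02] [-0.33214517  0.26131698 -2.7499712 ] 0.020955395555286558
-> (455, 205, 146.2, 200) off [ 0.354 -0.823  0.002] yaw 0.0389
-> (460, 115, 146.2, 193) off [ 0.261 -0.863 -0.   ] yaw 0.0389
-> (np.float64(466.5339614411074), np.float64(25.080025771759086), 146.2, 186.2) off [ 0.139 -0.891 -0.   ] yaw 0.0378
```

servo_tool([
  {"offset":[0.177,-0.41,0],"yaw":0.0389,"claw":0.9},
  {"offset":[0.354,-0.823,0],"yaw":0.0389,"claw":0.9},
  {"offset":[0.354,-0.823,0],"yaw":0.0389,"claw":0.9},
])

```text
time: 12.1
ee_pos: [0.4543, 0.2024, 0.1445]
tcp_rot: [-180.0, -0.2, -160.2]
wrist_force: [-0.0, -0.0, -2.4]
opening: 0.0215
grasp_force: 50.0
```

servo_tool([
  {"offset":[0.13,-0.43,0],"yaw":0.0389,"claw":0.9},
  {"offset":[0.261,-0.863,0],"yaw":0.0389,"claw":0.9},
  {"offset":[0.261,-0.863,0],"yaw":0.0389,"claw":0.9},
])

```text
time: 12.48
ee_pos: [0.4595, 0.113, 0.1449]
tcp_rot: [-180.0, -0.1, -167.2]
wrist_force: [0.2, -0.1, -1.5]
opening: 0.0212
grasp_force: 50.5
```

servo_tool([
  {"offset":[0.07,-0.45,0],"yaw":0.0378,"claw":0.9},
  {"offset":[0.139,-0.89,0],"yaw":0.0378,"claw":0.9},
  {"offset":[0.139,-0.89,0],"yaw":0.0378,"claw":0.9},
  {"offset":[0.139,-0.89,0.2],"yaw":0.0378,"claw":0.9},
  {"offset":[0.139,-0.89,0.2],"yaw":0.0378,"claw":0.9},
])

```text
time: 13.1
ee_pos: [0.4654, 0.0261, 0.1245]
tcp_rot: [180.0, -0.2, -173.7]
wrist_force: [-0.0, -0.5, -2.1]
opening: 0.0211
grasp_force: 50.7
```

```bash
cat > chk.py <<'E'
from go import *
# where the tool stands relative to the two pins: lateral (tool y) and along, in mm, using image rays at pin mid height via depth
def chk(name=None):
    o=get_obs(); p,d,i,T=snap("wrist"); 
    if name: cv2.imwrite(f"pics/{name}.png",p[:,:,::-1])
    P=pts(d,i,T); hsv=cv2.cvtColor(p,cv2.COLOR_RGB2HSV); H,S,V=[hsv[...,k].astype(int) for k in range(3)]
    gold=(H>12)&(H<28)&(S>90)&(V>60)&(P[...,2]>.036)&(P[...,2]<.065)&(abs(P[...,1]-.026)<.06)&(abs(P[...,0]-.47)<.03)
    B=sorted(blobs(gold,40),key=lambda t:-t[1])[:2]; B.sort(key=lambda t:t[2][0])
    c=[b[2] for b in B]; q=[np.median(P[b[0]],0) for b in B]
    print("pins px",[x.round(1) for x in c],[x.round(4) for x in q])
    if len(c)==2:
        mu=(c[0]+c[1])/2; pm=80/abs(c[1][0]-c[0][0]); print("pins mid - image centre line: %.2f mm (tool y); tilt %.2f deg"%((mu[0]-i["cx"])*pm,np.degrees(np.arctan2(c[1][1]-c[0][1],c[1][0]-c[0][0]))))
    print(o["ee_pos"].round(4),o["tcp_rot"].round(2),o["wrist_force"].round(1),np.array(i["hand_eye"])[1,3].round(5),i["cx"])
    return p,P,i,T
if __name__=="__main__": chk(sys.argv[1] if len(sys.argv)>1 else None)
E
python3 chk.py w5
```

```text
pins px [array([250.1, 231.2]), array([376.2, 231.4])] [array([ 0.4716, -0.0126,  0.0522]), array([0.4631, 0.0645, 0.0525])]
pins mid - image centre line: -0.52 mm (tool y); tilt 0.08 deg
[0.4654 0.0261 0.1245] [ 179.96   -0.21 -173.74] [-0.  -0.5 -2.1] -1e-05 313.98073718102324
```

servo_tool([
  {"offset":[0,-0.005,0.2],"yaw":0,"claw":0.9},
  {"offset":[0,-0.005,0.3],"yaw":0,"claw":0.9},
  {"offset":[0,-0.005,0.37],"yaw":0,"claw":0.9},
  {"offset":[0,-0.005,0.37],"yaw":0,"claw":0.9},
  {"offset":[-0.1,-0.005,0.37],"yaw":0,"claw":0.9},
  {"offset":[-0.2,-0.005,0.37],"yaw":0,"claw":0.9},
  {"offset":[-0.3,-0.005,0.37],"yaw":0,"claw":0.9},
  {"offset":[-0.4,-0.005,0.37],"yaw":0,"claw":0.9},
  {"offset":[-0.4,-0.005,0.37],"yaw":0,"claw":0.9},
])

```text
time: 14.28
ee_pos: [0.5071, 0.0289, 0.0894]
tcp_rot: [-180.0, 0.0, -173.8]
wrist_force: [0.2, -0.7, -0.5]
opening: 0.0213
grasp_force: 51.2
```

servo_tool([
  {"offset":[-0.2,0,0],"yaw":0,"claw":0.9},
  {"offset":[-0.4,0,0],"yaw":0,"claw":0.9},
  {"offset":[-0.6,0,0],"yaw":0,"claw":0.9},
  {"offset":[-0.8,0,0],"yaw":0,"claw":0.9},
  {"offset":[-0.9,0,0],"yaw":0,"claw":0.9},
  {"offset":[-0.9,0,0],"yaw":0,"claw":0.9},
])

```text
time: 15.02
ee_pos: [0.596, 0.0385, 0.0894]
tcp_rot: [-180.0, 0.0, -173.8]
wrist_force: [0.4, 0.6, -0.2]
opening: 0.021
grasp_force: 51.2
```

servo_tool([
  {"offset":[-0.15,0,0],"yaw":0,"claw":0.9},
  {"offset":[-0.25,0,0],"yaw":0,"claw":0.9},
  {"offset":[-0.33,0,0],"yaw":0,"claw":0.9},
  {"offset":[-0.33,0,0],"yaw":0,"claw":0.9},
])

```text
time: 15.52
ee_pos: [0.6289, 0.0421, 0.0895]
tcp_rot: [-180.0, 0.0, -173.8]
wrist_force: [0.1, -0.1, -1.7]
opening: 0.0213
grasp_force: 51.1
```

```bash
python3 - <<'E'
from go import *
from tees import webs
webs("scene")
p,d,i,T=snap("side"); P=pts(d,i,T); m=(P[...,2]>.085)&(P[...,2]<.105)&(abs(P[...,1]-.045)<.05)&(P[...,0]>.48)&(P[...,0]<.72)
for b,a,c in blobs(m,20): print(a,c.round(),np.median(P[b],0).round(4),*rect(P[b][:,:2]))
o=get_obs(); print(o["ee_pos"],o["tcp_rot"],o["wrist_force"],fix(124,0))
E
```

```text
scene 103 [415. 263.] [498.3 391.2] [48.4 22.6] 0.8 z 0.0637
scene 107 [392. 284.] [601.6 375.9] [48.4 22.2] 29.5 z 0.0642
33 [368. 169.] [0.6905 0.046  0.0957] [690.2  45.7] [21.7 20.4] 82.9
82 [350. 179.] [0.6195 0.0341 0.0962] [620.6  37.6] [49.5 27.9] -76.1
[0.62846036 0.04205307 0.08946929] [ 1.79999427e+02 -1.13876356e-03 -1.73807883e+02] [ 0.57164352 -0.2425496  -1.69417156] [629.57471953  42.79192011]
```

servo_tool([
  {"offset":[0,0,0],"yaw":0,"claw":0.4},
  {"offset":[0,0,0],"yaw":0,"claw":0.4},
  {"offset":[0,0,0],"yaw":0,"claw":0.4},
  {"offset":[0,0,-0.3],"yaw":0,"claw":0.4},
  {"offset":[0,0,-0.7],"yaw":0,"claw":0.4},
  {"offset":[0,0,-0.7],"yaw":0,"claw":0.4},
])

```text
time: 16.38
ee_pos: [0.63, 0.0422, 0.1634]
tcp_rot: [-180.0, 0.3, -173.8]
wrist_force: [-0.6, -0.2, 0.2]
opening: 0.0509
grasp_force: 0.0
```

```bash
python3 - <<'E'
from go import *
go([(595,125,159.2,183),(565,212,159.2,180.5),(530,300,159.2,180.5),(497,389.5,159.2,180.5)],(628.8,42.1,159.2,186.2))
E
```

```text
-> (595, 125, 159.2, 183) off [ 0.246  0.861 -0.   ] yaw 0.0178
-> (565, 212, 159.2, 180.5) off [ 0.254  0.885 -0.   ] yaw 0.0139
-> (530, 300, 159.2, 180.5) off [ 0.342  0.883 -0.   ] yaw -0.0
-> (497, 389.5, 159.2, 180.5) off [ 0.322  0.898 -0.   ] yaw -0.0
```

servo_tool([
  {"offset":[0.12,0.43,0],"yaw":0.0178,"claw":0.4},
  {"offset":[0.246,0.861,0],"yaw":0.0178,"claw":0.4},
  {"offset":[0.246,0.861,0],"yaw":0.0178,"claw":0.4},
])

```text
time: 16.75
ee_pos: [0.5936, 0.1273, 0.1589]
tcp_rot: [180.0, -0.0, -176.8]
wrist_force: [0.2, -1.1, 0.1]
opening: 0.0514
grasp_force: 0.0
```

servo_tool([
  {"offset":[0.12,0.44,0],"yaw":0.0139,"claw":0.4},
  {"offset":[0.254,0.885,0],"yaw":0.0139,"claw":0.4},
  {"offset":[0.254,0.885,0],"yaw":0.0139,"claw":0.4},
])

```text
time: 17.12
ee_pos: [0.564, 0.2139, 0.1589]
tcp_rot: [-180.0, -0.0, -179.3]
wrist_force: [0.4, 0.3, 0.7]
opening: 0.0515
grasp_force: 0.0
```

servo_tool([
  {"offset":[0.17,0.44,0],"yaw":0,"claw":0.4},
  {"offset":[0.342,0.883,0],"yaw":0,"claw":0.4},
  {"offset":[0.342,0.883,0],"yaw":0,"claw":0.4},
])

```text
time: 17.5
ee_pos: [0.5293, 0.3014, 0.1589]
tcp_rot: [-180.0, -0.0, -179.4]
wrist_force: [-0.1, 0.0, 0.4]
opening: 0.0514
grasp_force: 0.0
```

servo_tool([
  {"offset":[0.16,0.45,0],"yaw":0,"claw":0.4},
  {"offset":[0.322,0.898,0],"yaw":0,"claw":0.4},
  {"offset":[0.322,0.898,0],"yaw":0,"claw":0.4},
  {"offset":[0.322,0.898,0],"yaw":0,"claw":0.4},
])

```text
time: 18.0
ee_pos: [0.4976, 0.3884, 0.1591]
tcp_rot: [-180.0, -0.0, -179.6]
wrist_force: [0.2, -1.2, -0.4]
opening: 0.0511
grasp_force: 0.0
```

```bash
python3 - <<'E'
from go import *
from tees import webs
webs("scene"); webs("wrist")
o=get_obs(); print(o["ee_pos"],o["tcp_rot"],o["wrist_force"])
go([(497,389.5,56.2,180.5)])
E
```

```text
scene 102 [415. 263.] [498.3 391. ] [48.4 22.2] 0.8 z 0.0635
scene 108 [392. 284.] [601.9 376.1] [49.  22.2] 29.5 z 0.0635
wrist 2133 [318. 208.] [494.  390.4] [46.4 21.9] 0.5 z 0.0643
wrist 1740 [296. 334.] [596.  375.7] [50.1 25.6] 29.6 z 0.0641
[0.49779175 0.38815193 0.15941131] [-1.79978083e+02  3.45623012e-03 -1.79610127e+02] [-0.32944673 -0.42296583 -0.6070637 ]
-> (497, 389.5, 56.2, 180.5) off [0.008 0.014 1.032] yaw -0.0006
```

servo_tool([
  {"offset":[0.01,0.015,0.5],"yaw":0,"claw":0.4},
  {"offset":[0.01,0.015,0.8],"yaw":0,"claw":0.4},
  {"offset":[0.01,0.015,1],"yaw":0,"claw":0.4},
  {"offset":[0.01,0.015,1],"yaw":0,"claw":0.4},
])

```text
time: 18.6
ee_pos: [0.4958, 0.39, 0.0584]
tcp_rot: [-179.9, -0.1, -179.6]
wrist_force: [-0.3, -1.3, 1.0]
opening: 0.0512
grasp_force: 0.0
```

servo_tool([
  {"offset":[0,0,0.03],"yaw":0,"claw":0.4},
  {"offset":[0,0,0.03],"yaw":0,"claw":0.9},
  {"offset":[0,0,0.03],"yaw":0,"claw":0.9},
  {"offset":[0,0,0.03],"yaw":0,"claw":0.9},
  {"offset":[0,0,0.03],"yaw":0,"claw":0.9},
  {"offset":[0,0,0.03],"yaw":0,"claw":0.9},
])

```text
time: 19.35
ee_pos: [0.4963, 0.3914, 0.0576]
tcp_rot: [179.9, 0.1, -179.5]
wrist_force: [0.3, -1.1, 6.0]
opening: 0.0212
grasp_force: 49.9
```

servo_tool([
  {"offset":[0,0,-0.3],"yaw":0,"claw":0.9},
  {"offset":[0,0,-0.8],"yaw":0,"claw":0.9},
  {"offset":[0,0,-0.9],"yaw":0,"claw":0.9},
  {"offset":[0,0,-0.9],"yaw":0,"claw":0.9},
])

```text
time: 19.85
ee_pos: [0.496, 0.3912, 0.1462]
tcp_rot: [180.0, 0.0, -179.5]
wrist_force: [-0.0, -0.3, -3.5]
opening: 0.0212
grasp_force: 49.8
```

```bash
python3 - <<'E'
from go import *
o=get_obs(); print(o["ee_pos"],o["tcp_rot"],o["wrist_force"],o["opening"])
x,y=fix(-40,0)
go([(490,298,146.2,181),(482,207,146.2,182),(474,116,146.2,184),(x,y,146.2,186.2)])
E
```

```text
[0.49599226 0.39120369 0.14624663] [ 1.79990670e+02  1.16814944e-02 -1.79510816e+02] [-0.03510173 -0.34894469 -3.4633767 ] 0.021151358805563358
-> (490, 298, 146.2, 181) off [ 0.068 -0.931  0.   ] yaw -0.0028
-> (482, 207, 146.2, 182) off [ 0.096 -0.908 -0.   ] yaw -0.0056
-> (474, 116, 146.2, 184) off [ 0.112 -0.907 -0.   ] yaw -0.0111
-> (np.float64(466.5339614411074), np.float64(25.080025771759086), 146.2, 186.2) off [ 0.138 -0.902 -0.   ] yaw -0.0122
```

servo_tool([
  {"offset":[0.03,-0.46,0],"yaw":-0.0028,"claw":0.9},
  {"offset":[0.068,-0.931,0],"yaw":-0.0028,"claw":0.9},
  {"offset":[0.068,-0.931,0],"yaw":-0.0028,"claw":0.9},
])

```text
time: 20.23
ee_pos: [0.4891, 0.295, 0.1444]
tcp_rot: [-179.9, -0.2, -179.2]
wrist_force: [-0.1, 0.1, -2.3]
opening: 0.0213
grasp_force: 50.5
```

servo_tool([
  {"offset":[0.05,-0.45,0],"yaw":-0.0056,"claw":0.9},
  {"offset":[0.096,-0.908,0],"yaw":-0.0056,"claw":0.9},
  {"offset":[0.096,-0.908,0],"yaw":-0.0056,"claw":0.9},
])

```text
time: 20.6
ee_pos: [0.4812, 0.2051, 0.145]
tcp_rot: [-179.9, -0.1, -178.1]
wrist_force: [0.3, 0.7, -2.6]
opening: 0.0211
grasp_force: 51.1
```

servo_tool([
  {"offset":[0.06,-0.45,0],"yaw":-0.0111,"claw":0.9},
  {"offset":[0.112,-0.907,0],"yaw":-0.0111,"claw":0.9},
  {"offset":[0.112,-0.907,0],"yaw":-0.0111,"claw":0.9},
])

```text
time: 20.98
ee_pos: [0.4736, 0.1146, 0.1454]
tcp_rot: [-180.0, -0.1, -176.1]
wrist_force: [0.0, -0.4, -3.5]
opening: 0.0209
grasp_force: 51.5
```

servo_tool([
  {"offset":[0.07,-0.45,0],"yaw":-0.0122,"claw":0.9},
  {"offset":[0.138,-0.902,0],"yaw":-0.0122,"claw":0.9},
  {"offset":[0.138,-0.902,0],"yaw":-0.0122,"claw":0.9},
  {"offset":[0.138,-0.902,0.2],"yaw":-0.0122,"claw":0.9},
  {"offset":[0.138,-0.902,0.2],"yaw":-0.0122,"claw":0.9},
])

```text
time: 21.6
ee_pos: [0.4658, 0.0262, 0.1247]
tcp_rot: [180.0, -0.2, -173.7]
wrist_force: [0.1, -0.1, -3.0]
opening: 0.0211
grasp_force: 51.5
```

```bash
python3 chk.py w6
```

```text
pins px [array([250.1, 230.4]), array([376. , 230.8])] [array([ 0.4717, -0.0126,  0.0522]), array([0.4632, 0.0645, 0.0526])]
pins mid - image centre line: -0.59 mm (tool y); tilt 0.18 deg
[0.4658 0.0262 0.1247] [ 179.96   -0.18 -173.75] [ 0.1 -0.1 -3. ] -1e-05 313.98073718102324
```

servo_tool([
  {"offset":[0,-0.006,0.2],"yaw":0,"claw":0.9},
  {"offset":[0,-0.006,0.3],"yaw":0,"claw":0.9},
  {"offset":[0,-0.006,0.37],"yaw":0,"claw":0.9},
  {"offset":[0,-0.006,0.37],"yaw":0,"claw":0.9},
  {"offset":[-0.1,-0.006,0.37],"yaw":0,"claw":0.9},
  {"offset":[-0.2,-0.006,0.37],"yaw":0,"claw":0.9},
  {"offset":[-0.3,-0.006,0.37],"yaw":0,"claw":0.9},
  {"offset":[-0.4,-0.006,0.37],"yaw":0,"claw":0.9},
  {"offset":[-0.4,-0.006,0.37],"yaw":0,"claw":0.9},
])

```text
time: 22.78
ee_pos: [0.5071, 0.0288, 0.0895]
tcp_rot: [-180.0, 0.0, -173.8]
wrist_force: [1.1, 0.8, -2.2]
opening: 0.0215
grasp_force: 52.0
```

servo_tool([
  {"offset":[-0.2,0,0],"yaw":0,"claw":0.9},
  {"offset":[-0.4,0,0],"yaw":0,"claw":0.9},
  {"offset":[-0.6,0,0],"yaw":0,"claw":0.9},
  {"offset":[-0.7,0,0],"yaw":0,"claw":0.9},
  {"offset":[-0.77,0,0],"yaw":0,"claw":0.9},
  {"offset":[-0.77,0,0],"yaw":0,"claw":0.9},
])

```text
time: 23.52
ee_pos: [0.583, 0.037, 0.0895]
tcp_rot: [-180.0, 0.0, -173.8]
wrist_force: [1.2, 0.3, -1.3]
opening: 0.0214
grasp_force: 52.1
```

```bash
python3 - <<'E'
from go import *
from tees import webs
webs("scene"); o=get_obs(); print(o["ee_pos"],o["tcp_rot"],o["wrist_force"],fix(78,0))
E
```

```text
scene 107 [392. 284.] [601.3 375.9] [47.8 22. ] 29.5 z 0.0634
[0.58277423 0.03700795 0.08946342] [-1.79998968e+02  1.98515010e-02 -1.73805716e+02] [ 1.41213049 -0.53817625 -1.71847787] [583.84377519  37.82394975]
```

servo_tool([
  {"offset":[0,0,0],"yaw":0,"claw":0.4},
  {"offset":[0,0,0],"yaw":0,"claw":0.4},
  {"offset":[0,0,0],"yaw":0,"claw":0.4},
  {"offset":[0,0,-0.3],"yaw":0,"claw":0.4},
  {"offset":[0,0,-0.7],"yaw":0,"claw":0.4},
  {"offset":[0,0,-0.7],"yaw":0,"claw":0.4},
])

```text
time: 24.32
ee_pos: [0.5841, 0.0371, 0.163]
tcp_rot: [-180.0, 0.3, -173.8]
wrist_force: [0.3, 1.0, -0.7]
opening: 0.0511
grasp_force: 0.0
```

```bash
python3 - <<'E'
from go import *
go([(588,121,159.2,192),(592,205,159.2,198),(596,289,159.2,204),(600.5,374.5,159.2,209)],(583,37,159.2,186.2))
E
```

```text
-> (588, 121, 159.2, 192) off [-0.14  0.83 -0.  ] yaw -0.0322
-> (592, 205, 159.2, 198) off [-0.214  0.813 -0.   ] yaw -0.0333
-> (596, 289, 159.2, 204) off [-0.298  0.787 -0.   ] yaw -0.0333
-> (600.5, 374.5, 159.2, 209) off [-0.389  0.763 -0.   ] yaw -0.0278
```

servo_tool([
  {"offset":[-0.07,0.42,0],"yaw":-0.0322,"claw":0.4},
  {"offset":[-0.14,0.83,0],"yaw":-0.0322,"claw":0.4},
  {"offset":[-0.14,0.83,0],"yaw":-0.0322,"claw":0.4},
])

```text
time: 24.7
ee_pos: [0.5873, 0.1233, 0.1583]
tcp_rot: [180.0, -0.1, -167.8]
wrist_force: [0.9, 0.0, -0.4]
opening: 0.0513
grasp_force: 0.0
```

servo_tool([
  {"offset":[-0.1,0.41,0],"yaw":-0.0333,"claw":0.4},
  {"offset":[-0.214,0.813,0],"yaw":-0.0333,"claw":0.4},
  {"offset":[-0.214,0.813,0],"yaw":-0.0333,"claw":0.4},
])

```text
time: 25.08
ee_pos: [0.5915, 0.2066, 0.1584]
tcp_rot: [180.0, -0.1, -161.9]
wrist_force: [-0.1, -0.7, -0.0]
opening: 0.0514
grasp_force: 0.0
```

servo_tool([
  {"offset":[-0.15,0.4,0],"yaw":-0.0333,"claw":0.4},
  {"offset":[-0.298,0.787,0],"yaw":-0.0333,"claw":0.4},
  {"offset":[-0.298,0.787,0],"yaw":-0.0333,"claw":0.4},
])

```text
time: 25.45
ee_pos: [0.5956, 0.29, 0.1584]
tcp_rot: [-180.0, -0.1, -155.9]
wrist_force: [-0.5, 0.1, -0.1]
opening: 0.0512
grasp_force: 0.0
```

servo_tool([
  {"offset":[-0.2,0.4,0],"yaw":-0.0278,"claw":0.4},
  {"offset":[-0.389,0.763,0],"yaw":-0.0278,"claw":0.4},
  {"offset":[-0.389,0.763,0],"yaw":-0.0278,"claw":0.4},
  {"offset":[-0.389,0.763,0],"yaw":-0.0278,"claw":0.4},
])

```text
time: 25.95
ee_pos: [0.6006, 0.3729, 0.1592]
tcp_rot: [-180.0, -0.1, -151.1]
wrist_force: [0.5, 0.1, 0.7]
opening: 0.0511
grasp_force: 0.0
```

```bash
python3 - <<'E'
from go import *
from tees import webs
webs("scene"); webs("wrist")
o=get_obs(); print(o["ee_pos"],o["tcp_rot"],o["wrist_force"])
go([(600.5,374.5,56.2,209)])
E
```

```text
scene 108 [392. 284.] [602.  376.2] [49.1 22.2] 29.0 z 0.0631
wrist 2108 [317. 212.] [598.2 374.4] [46.8 21.9] 29.6 z 0.0643
[0.60073338 0.37283369 0.15968325] [-1.79982836e+02 -9.37493433e-03 -1.51118385e+02] [ 0.03367659 -0.2982032   0.43400179]
-> (600.5, 374.5, 56.2, 209) off [-0.006  0.016  1.035] yaw -0.0007
```

servo_tool([
  {"offset":[0,0.014,0.5],"yaw":-0.001,"claw":0.4},
  {"offset":[0,0.014,0.8],"yaw":-0.001,"claw":0.4},
  {"offset":[0,0.014,1],"yaw":-0.001,"claw":0.4},
  {"offset":[0,0.014,1],"yaw":-0.001,"claw":0.4},
])

```text
time: 26.55
ee_pos: [0.5993, 0.3748, 0.0584]
tcp_rot: [-180.0, -0.1, -150.9]
wrist_force: [-0.3, 0.6, 0.3]
opening: 0.0513
grasp_force: 0.0
```

servo_tool([
  {"offset":[0,0,0.03],"yaw":0,"claw":0.4},
  {"offset":[0,0,0.03],"yaw":0,"claw":0.9},
  {"offset":[0,0,0.03],"yaw":0,"claw":0.9},
  {"offset":[0,0,0.03],"yaw":0,"claw":0.9},
  {"offset":[0,0,0.03],"yaw":0,"claw":0.9},
  {"offset":[0,0,0.03],"yaw":0,"claw":0.9},
])

```text
time: 27.3
ee_pos: [0.6001, 0.3761, 0.0576]
tcp_rot: [180.0, 0.1, -150.8]
wrist_force: [0.1, -1.3, 6.2]
opening: 0.0213
grasp_force: 49.8
```

servo_tool([
  {"offset":[0,0,-0.3],"yaw":0,"claw":0.9},
  {"offset":[0,0,-0.8],"yaw":0,"claw":0.9},
  {"offset":[0,0,-0.9],"yaw":0,"claw":0.9},
  {"offset":[0,0,-0.9],"yaw":0,"claw":0.9},
])

```text
time: 27.8
ee_pos: [0.5998, 0.376, 0.1463]
tcp_rot: [180.0, 0.0, -150.8]
wrist_force: [0.0, -0.5, -3.1]
opening: 0.0213
grasp_force: 49.7
```

```bash
python3 - <<'E'
from go import *
o=get_obs(); print(o["ee_pos"],o["tcp_rot"],o["wrist_force"],o["opening"])
x,y=fix(-40,0)
go([(565,288,146.2,203),(530,201,146.2,197),(498,113,146.2,190),(x,y,146.2,186.2)])
E
```

```text
[0.59978284 0.37596808 0.14627453] [ 1.79996946e+02  1.88991866e-02 -1.50833829e+02] [ 0.04610265 -0.45061032 -3.05183304] 0.021294252261554434
-> (565, 288, 146.2, 203) off [ 0.732 -0.599  0.001] yaw 0.0343
-> (530, 201, 146.2, 197) off [ 0.662 -0.664 -0.   ] yaw 0.0333
-> (498, 113, 146.2, 190) off [ 0.563 -0.748 -0.   ] yaw 0.0389
-> (np.float64(466.5339614411074), np.float64(25.080025771759086), 146.2, 186.2) off [ 0.463 -0.811 -0.   ] yaw 0.0211
```

servo_tool([
  {"offset":[0.36,-0.3,0],"yaw":0.0343,"claw":0.9},
  {"offset":[0.732,-0.599,0],"yaw":0.0343,"claw":0.9},
  {"offset":[0.732,-0.599,0],"yaw":0.0343,"claw":0.9},
])

```text
time: 28.18
ee_pos: [0.5631, 0.2848, 0.144]
tcp_rot: [-180.0, -0.3, -157.1]
wrist_force: [0.5, 0.7, -3.0]
opening: 0.0213
grasp_force: 49.8
```

servo_tool([
  {"offset":[0.33,-0.33,0],"yaw":0.0333,"claw":0.9},
  {"offset":[0.662,-0.664,0],"yaw":0.0333,"claw":0.9},
  {"offset":[0.662,-0.664,0],"yaw":0.0333,"claw":0.9},
])

```text
time: 28.55
ee_pos: [0.5287, 0.1988, 0.145]
tcp_rot: [-180.0, -0.1, -163.1]
wrist_force: [0.5, 0.1, -3.1]
opening: 0.0211
grasp_force: 50.1
```

servo_tool([
  {"offset":[0.28,-0.37,0],"yaw":0.0389,"claw":0.9},
  {"offset":[0.563,-0.748,0],"yaw":0.0389,"claw":0.9},
  {"offset":[0.563,-0.748,0],"yaw":0.0389,"claw":0.9},
])

```text
time: 28.92
ee_pos: [0.4974, 0.1115, 0.1455]
tcp_rot: [-180.0, -0.1, -170.1]
wrist_force: [-0.1, -0.2, -1.7]
opening: 0.021
grasp_force: 50.5
```

servo_tool([
  {"offset":[0.23,-0.4,0],"yaw":0.0211,"claw":0.9},
  {"offset":[0.463,-0.811,0],"yaw":0.0211,"claw":0.9},
  {"offset":[0.463,-0.811,0],"yaw":0.0211,"claw":0.9},
  {"offset":[0.463,-0.811,0.2],"yaw":0.0211,"claw":0.9},
  {"offset":[0.463,-0.811,0.2],"yaw":0.0211,"claw":0.9},
])

```text
time: 29.55
ee_pos: [0.4662, 0.026, 0.1248]
tcp_rot: [180.0, -0.2, -173.7]
wrist_force: [-0.0, 0.5, -2.2]
opening: 0.0214
grasp_force: 50.8
```

```bash
python3 chk.py w7
```

```text
pins px [array([250.3, 230. ]), array([376.3, 230.1])] [array([ 0.4718, -0.0127,  0.0523]), array([0.4631, 0.0644, 0.0528])]
pins mid - image centre line: -0.43 mm (tool y); tilt 0.04 deg
[0.4662 0.026  0.1248] [ 1.7997e+02 -1.6000e-01 -1.7374e+02] [-0.   0.5 -2.2] -1e-05 313.98073718102324
```

servo_tool([
  {"offset":[0,-0.005,0.2],"yaw":0,"claw":0.9},
  {"offset":[0,-0.005,0.3],"yaw":0,"claw":0.9},
  {"offset":[0,-0.005,0.37],"yaw":0,"claw":0.9},
  {"offset":[0,-0.005,0.37],"yaw":0,"claw":0.9},
  {"offset":[-0.1,-0.005,0.37],"yaw":0,"claw":0.9},
  {"offset":[-0.2,-0.005,0.37],"yaw":0,"claw":0.9},
  {"offset":[-0.3,-0.005,0.37],"yaw":0,"claw":0.9},
  {"offset":[-0.4,-0.005,0.37],"yaw":0,"claw":0.9},
  {"offset":[-0.4,-0.005,0.37],"yaw":0,"claw":0.9},
])

```text
time: 30.72
ee_pos: [0.5073, 0.0289, 0.0896]
tcp_rot: [-180.0, 0.0, -173.8]
wrist_force: [1.0, 0.7, -1.2]
opening: 0.0211
grasp_force: 51.5
```

servo_tool([
  {"offset":[-0.12,0,0],"yaw":0,"claw":0.9},
  {"offset":[-0.22,0,0],"yaw":0,"claw":0.9},
  {"offset":[-0.31,0,0],"yaw":0,"claw":0.9},
  {"offset":[-0.31,0,0],"yaw":0,"claw":0.9},
])

```text
time: 31.22
ee_pos: [0.5381, 0.0322, 0.0896]
tcp_rot: [-180.0, 0.1, -173.8]
wrist_force: [1.9, 1.0, 0.6]
opening: 0.021
grasp_force: 51.6
```

servo_tool([
  {"offset":[0,0,0],"yaw":0,"claw":0.4},
  {"offset":[0,0,0],"yaw":0,"claw":0.4},
  {"offset":[0,0,0],"yaw":0,"claw":0.4},
  {"offset":[0,0,-0.3],"yaw":0,"claw":0.4},
  {"offset":[0,0,-0.9],"yaw":0,"claw":0.4},
  {"offset":[0,0,-0.9],"yaw":0,"claw":0.4},
])

```text
time: 31.98
ee_pos: [0.5388, 0.0322, 0.1845]
tcp_rot: [-180.0, 0.4, -173.8]
wrist_force: [0.4, -0.0, 0.3]
opening: 0.0513
grasp_force: 0.0
```

```bash
python3 - <<'E'
from go import *
o=get_obs(); print(o["ee_pos"],o["tcp_rot"],o["wrist_force"])
for n in("scene","side","wrist"):
    p,d,i,T=snap(n); cv2.imwrite(f"pics/{n}1.png",p[:,:,::-1]); P=pts(d,i,T)
    hsv=cv2.cvtColor(p,cv2.COLOR_RGB2HSV); H,S,V=hsv[...,0],hsv[...,1],hsv[...,2]
    ok=(d>0)&(P[...,1]<-.12)&(P[...,2]<.12)&(P[...,0]>.25)&(P[...,0]<.75)
    for k,m,z in(("yellow",(H>18)&(H<34)&(S>130)&(V>90),.012),("red",((H<6)|(H>173))&(S>150)&(V>60)&(P[...,2]>.085),.096),("black handle",(V<60)&(P[...,2]>.052)&(P[...,2]<.07),.062)):
        for b,a,c in blobs(m&ok,25):
            v,u=np.nonzero(b); print(n,k,a,c.round(),np.median(P[b],0).round(3),*rect(ray(np.c_[u,v],z,i,T)[:,:2]))
a=cv2.imread("pics/side1.png")[120:330,260:470]; b=cv2.imread("pics/wrist1.png")
cv2.imwrite("pics/c1.png",cv2.resize(a,(600,600),interpolation=cv2.INTER_CUBIC))
E
```

```text
[0.53875623 0.03224546 0.1844794 ] [-179.9787385     0.43044158 -173.80601881] [ 0.44250184 -0.04460975  0.27942222]
scene yellow 37 [292. 122.] [ 0.294 -0.325  0.008] [ 296.8 -324.1] [42.3 25. ] -10.8
scene yellow 160 [291. 140.] [ 0.362 -0.265  0.01 ] [ 355.2 -268.5] [87.8 45.3] 42.9
scene yellow 505 [267. 151.] [ 0.465 -0.291  0.012] [ 461.1 -297.8] [167.1  68.8] -88.0
scene red 54 [247. 178.] [ 0.628 -0.222  0.094] [ 628.6 -221.4] [37.7 21.6] 3.7
side yellow 901 [356. 299.] [ 0.461 -0.325  0.012] [ 463.2 -300.2] [165.9  65. ] -88.3
side yellow 555 [311. 309.] [ 0.332 -0.285  0.009] [ 333.9 -285.2] [128.   49.3] 36.4
side red 75 [395. 239.] [ 0.626 -0.228  0.095] [ 625.7 -229.5] [39.1 19.9] 5.1
side black handle 88 [357. 289.] [ 0.464 -0.309  0.062] [ 463.1 -309.1] [46.  18.5] 8.4
wrist yellow 1529 [ 9. 61.] [ 0.465 -0.219  0.009] [ 461.7 -213.4] [62.4 19.4] -9.8
```

View pics/c1.png

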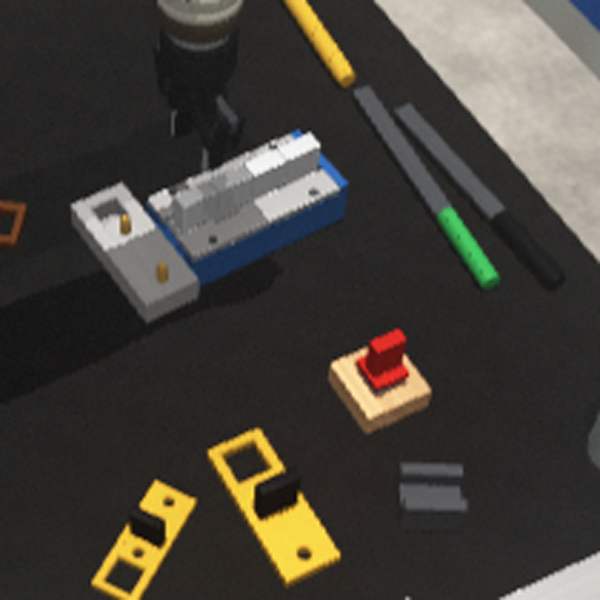

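All four T's sit in the slot (row from (165,205) to (305,150)). The plate's window end at (245,462) points toward the fixture, the key is at (385,360), and the V-block at (433,490) is untouched. Next, the plate.

```bash
python3 - <<'E'
from go import *
go([(520,-53,160,185),(500,-138,160,184),(480,-223,160,183),(462,-306,160,182)],(538.2,32.2,179.4,186.2))
E
```

```text
-> (520, -53, 160, 185) off [ 0.273 -0.827  0.194] yaw 0.0067
-> (500, -138, 160, 184) off [ 0.273 -0.829  0.   ] yaw 0.0056
-> (480, -223, 160, 183) off [ 0.259 -0.834  0.   ] yaw 0.0056
-> (462, -306, 160, 182) off [ 0.223 -0.819  0.   ] yaw 0.0056
```

servo_tool([
  {"offset":[0.13,-0.41,0],"yaw":0.0067,"claw":0.4},
  {"offset":[0.273,-0.827,0.194],"yaw":0.0067,"claw":0.4},
  {"offset":[0.273,-0.827,0.194],"yaw":0.0067,"claw":0.4},
])

```text
time: 32.5
ee_pos: [0.5169, -0.055, 0.1572]
tcp_rot: [180.0, -0.3, -175.2]
wrist_force: [-0.1, -0.1, -0.8]
opening: 0.0515
grasp_force: 0.0
```

servo_tool([
  {"offset":[0.13,-0.41,0],"yaw":0.0056,"claw":0.4},
  {"offset":[0.273,-0.829,0],"yaw":0.0056,"claw":0.4},
  {"offset":[0.273,-0.829,0],"yaw":0.0056,"claw":0.4},
])

```text
time: 32.88
ee_pos: [0.4981, -0.1394, 0.1593]
tcp_rot: [180.0, -0.1, -176.2]
wrist_force: [-0.8, 0.2, -0.2]
opening: 0.0512
grasp_force: 0.0
```

servo_tool([
  {"offset":[0.13,-0.41,0],"yaw":0.0056,"claw":0.4},
  {"offset":[0.259,-0.834,0],"yaw":0.0056,"claw":0.4},
  {"offset":[0.259,-0.834,0],"yaw":0.0056,"claw":0.4},
])

```text
time: 33.25
ee_pos: [0.4785, -0.2239, 0.1593]
tcp_rot: [180.0, -0.1, -177.2]
wrist_force: [0.6, 0.2, 0.6]
opening: 0.0511
grasp_force: 0.0
```

servo_tool([
  {"offset":[0.11,-0.41,0],"yaw":0.0056,"claw":0.4},
  {"offset":[0.223,-0.819,0],"yaw":0.0056,"claw":0.4},
  {"offset":[0.223,-0.819,0],"yaw":0.0056,"claw":0.4},
  {"offset":[0.223,-0.819,0],"yaw":0.0056,"claw":0.4},
])

```text
time: 33.75
ee_pos: [0.4612, -0.3046, 0.1597]
tcp_rot: [179.9, -0.0, -178.0]
wrist_force: [0.0, -0.2, 0.3]
opening: 0.0515
grasp_force: 0.0
```

```bash
cat > plate.py <<'E'
from go import *
# yellow plate in the wrist view: outline rectangle and window on its top plane z, in world mm
def plate(name,z=.012,area=2000):
    o=get_obs(); p,d,i,T=snap("wrist"); cv2.imwrite(f"pics/{name}.png",p[:,:,::-1]); P=pts(d,i,T)
    hsv=cv2.cvtColor(p,cv2.COLOR_RGB2HSV); H,S,V=hsv[...,0],hsv[...,1],hsv[...,2]
    m=((H>18)&(H<34)&(S>110)&(V>50)&(abs(P[...,2]-z)<.006)).astype(np.uint8)
    cs,hi=cv2.findContours(m,cv2.RETR_CCOMP,cv2.CHAIN_APPROX_NONE)
    for k,c in enumerate(cs):
        if cv2.contourArea(c)<60: continue
        mm=np.zeros_like(m); cv2.drawContours(mm,cs,k,1,-1)
        q=ray(c[:,0].astype(float),z,i,T)[:,:2]
        print("hole" if hi[0][k][3]>=0 else "outline",int(cv2.contourArea(c)),c[:,0].mean(0).round(),*rect(q))
    print("z",np.median(P[m>0][:,2]).round(4),o["ee_pos"].round(4),o["tcp_rot"].round(2))
    return p,P,i,T
if __name__=="__main__": plate(sys.argv[1],float(sys.argv[2]))
E
python3 plate.py w8 .012
```

```text
outline 12289 [320. 190.] [ 461.4 -298.3] [160.2  61. ] -88.0
hole 194 [343. 192.] [ 459.8 -280.6] [13.5 12.6] -41.2
hole 194 [247. 192.] [ 462.6 -359.7] [13.9 12.9] -88.0
hole 1926 [384. 191.] [ 459.  -247.1] [38.3 36.9] -88.0
outline 5854 [358.  41.] [ 345.4 -273.4] [91.6 46.8] 36.6
hole 177 [385.  78.] [ 370.8 -254.8] [10.5 10.5] 47.4
z 0.0116 [ 0.4612 -0.3046  0.1597] [ 1.7994e+02 -3.0000e-02 -1.7800e+02]
```

View pics/w8.png

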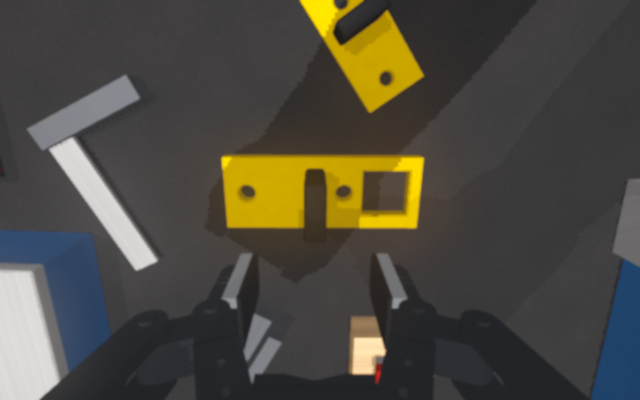

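The large plate is at (320,190) with holes at (247,192) and (343,192), window at (384,191) and handle at (315,205), centred between the fingers. Before grasping I work out the pins' and socket's positions from the saved close views in the same orientation.

```bash
cat > pins.py <<'E'
from go import *
i=camera_info("wrist"); print(np.array(i["hand_eye"])[:3,3].round(5))
def seat(img,pos,rot,dbg=False):
    T=np.eye(4); T[:3,:3]=R_rpy(rot); T[:3,3]=pos; T=T@np.array(i["hand_eye"])
    p=cv2.imread(f"pics/{img}.png"); hsv=cv2.cvtColor(p,cv2.COLOR_BGR2HSV); H,S,V=[hsv[...,k].astype(int) for k in range(3)]
    gold=(H>12)&(H<28)&(S>90)&(V>60); gold[:,:200]=0; gold[:,430:]=0; gold[:190]=0
    out=[]
    for b,a,c in sorted(blobs(gold,60),key=lambda t:t[2][0]):
        v,u=np.nonzero(b); q=np.c_[u,v].astype(float)
        # lower end of the blob in the picture = top of the pin: the tip disc; take its last rows and cast onto z=.056
        w=p[v,u].sum(1); br=q[w>np.percentile(w,80)]
        out.append((br.mean(0).round(1),ray(br.mean(0),.056,i,T)[0,:2]*1000))
    a,b=out[0][1],out[-1][1]; print(img,[o[0] for o in out],[o[1].round(1) for o in out],"mid",((a+b)/2).round(1),"dist",np.linalg.norm(a-b).round(1),"yaw",np.degrees(np.arctan2(-(b-a)[0],(b-a)[1])).round(2))
    # socket: dark/bright hole -> use edges of the apron mask hole
    g=((S<70)&(V>150)).astype(np.uint8)
seat("w5",[.4654,.0261,.1245],[179.96,-.21,-173.74]); seat("w6",[.4658,.0262,.1247],[179.96,-.18,-173.75]); seat("w7",[.4662,.026,.1248],[179.97,-.16,-173.74]); seat("w3",[.4668,.0271,.0897],[180,0,-173.75])
E
python3 pins.py
```

```text
[ 0.08196 -0.00013 -0.12096]
w5 [array([246.7, 239.1]), array([378.8, 238.9])] [array([475.2, -13.8]), array([466.3,  65.8])] mid [470.8  26. ] dist 80.1 yaw 6.39
w6 [array([246.7, 238.5]), array([378.6, 238.5])] [array([475.3, -13.7]), array([466.5,  65.8])] mid [470.9  26. ] dist 80.1 yaw 6.29
w7 [array([247. , 237.8]), array([378.9, 237.6])] [array([475.4, -13.8]), array([466.4,  65.7])] mid [470.9  25.9] dist 80.1 yaw 6.4
w3 [array([231.9, 264.1]), array([389.5, 264.1])] [array([474.8, -14. ]), array([466. ,  65.6])] mid [470.4  25.8] dist 80.0 yaw 6.29
```

servo_tool([
  {"offset":[0,0,0.5],"yaw":0,"claw":0.4},
  {"offset":[0,0,0.8],"yaw":0,"claw":0.4},
  {"offset":[0,0,1],"yaw":0,"claw":0.4},
  {"offset":[0,0,1],"yaw":0,"claw":0.4},
])

```text
time: 34.3
ee_pos: [0.4604, -0.3041, 0.0587]
tcp_rot: [179.9, -0.1, -177.9]
wrist_force: [-0.4, -0.4, -0.5]
opening: 0.0516
grasp_force: 0.0
```

servo_tool([
  {"offset":[0,0,0.13],"yaw":0,"claw":0.4},
  {"offset":[0,0,0.13],"yaw":0,"claw":0.9},
  {"offset":[0,0,0.13],"yaw":0,"claw":0.9},
  {"offset":[0,0,0.13],"yaw":0,"claw":0.9},
  {"offset":[0,0,0.13],"yaw":0,"claw":0.9},
  {"offset":[0,0,0.13],"yaw":0,"claw":0.9},
  {"offset":[0,0,0.13],"yaw":0,"claw":0.9},
], squeeze=80)

```text
time: 35.17
ee_pos: [0.4611, -0.306, 0.0477]
tcp_rot: [-180.0, 0.1, -178.0]
wrist_force: [-0.3, 2.2, 6.3]
opening: 0.0154
grasp_force: 79.1
```

servo_tool([
  {"offset":[0,0,-0.1],"yaw":0,"claw":0.9},
  {"offset":[0,0,-0.5],"yaw":0,"claw":0.9},
  {"offset":[0,0,-0.9],"yaw":0,"claw":0.9},
  {"offset":[0,0,-0.9],"yaw":0,"claw":0.9},
  {"offset":[0,0,-0.9],"yaw":0,"claw":0.9},
  {"offset":[0,0,-0.9],"yaw":0,"claw":0.9},
])

```text
time: 35.92
ee_pos: [0.46, -0.3055, 0.1352]
tcp_rot: [179.9, -0.1, -178.0]
wrist_force: [0.0, 0.1, -3.7]
opening: 0.0152
grasp_force: 78.9
```

```bash
python3 plate.py w9 .102; python3 - <<'E'
from h import *
o=get_obs(); print(o["wrist_force"].round(2),o["torque"].round(3),o["opening"],o["grasp_force"])
E
```

```text
outline 25929 [325. 246.] [ 458.6 -299.8] [157.8  60.7] -88.1
hole 475 [205. 256.] [ 460.2 -359.9] [13.4 12.8] -88.0
hole 4685 [426. 254.] [ 456.7 -249.5] [37.2 36.8] -88.1
z 0.0997 [ 0.46   -0.3055  0.1352] [ 1.7990e+02 -1.4000e-01 -1.7804e+02]
[ 0.89 -0.06 -3.86] [ 0.038  0.097 -0.019] 0.015483283480344253 78.86172652244568
```

View pics/w9.png

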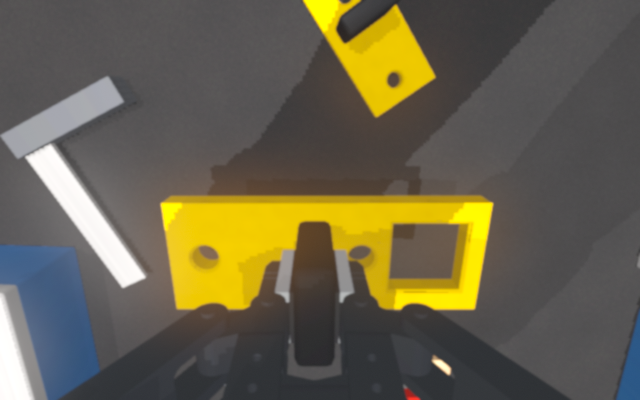

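Plate in hand: hole at (205,256), window at (426,254), outline (162–492, 198–310), level and square to the gripper. Computing its origin in the tool frame.

```bash
cat > inhand.py <<'E'
from go import *
def origin(name):
    o=get_obs(); p,d,i,T=snap("wrist"); cv2.imwrite(f"pics/{name}.png",p[:,:,::-1]); P=pts(d,i,T)
    zc=o["ee_pos"][2]-.0357
    hsv=cv2.cvtColor(p,cv2.COLOR_RGB2HSV); H,S,V=hsv[...,0],hsv[...,1],hsv[...,2]
    m=((H>18)&(H<34)&(S>110)&(V>50)&(abs(P[...,2]-zc)<.006)).astype(np.uint8); z=np.median(P[m>0][:,2])
    cs,hi=cv2.findContours(m,cv2.RETR_CCOMP,cv2.CHAIN_APPROX_NONE); h=[];w=[]
    for k,c in enumerate(cs):
        if hi[0][k][3]<0: continue
        A=cv2.contourArea(c); r=rect(ray(c[:,0].astype(float),z,i,T)[:,:2])
        if 250<A<900 and c[:,0].mean(0)[0]<300: h.append(r)
        if A>3000: w.append(r)
    print(h,w,"z",z.round(4))
    h,w=h[0][0],w[0][0]; v=w-h; org=h+v*40/114; yaw=np.degrees(np.arctan2(-v[0],v[1]))
    a=np.radians(o["tcp_rot"][2]); dd=org-o["ee_pos"][:2]*1000
    tx,ty=dd@[np.cos(a),np.sin(a)],dd@[np.sin(a),-np.cos(a)]
    print("len",np.linalg.norm(v).round(2),"origin",org.round(2),"plate yaw",yaw.round(2),"rel",((yaw-o["tcp_rot"][2]+90)%180-90).round(2),"in tool",tx.round(2),ty.round(2),o["ee_pos"].round(4),o["tcp_rot"].round(2))
    return tx,ty
if __name__=="__main__":
    tx,ty=origin("w10"); yaw=186.3; a=np.radians(yaw)
    tcp=np.array([470.75,25.9])-(tx*np.array([np.cos(a),np.sin(a)])+ty*np.array([np.sin(a),-np.cos(a)]))
    print("TCP for seat",tcp.round(2))
    go([(462,-220,155,183),(465,-135,155,184),(468,-48,155,185),(*tcp,155,yaw)])
E
python3 inhand.py
```

```text
[(array([ 461.1, -360.5]), array([13.4, 11.1]), 40.3)] [(array([ 457.1, -249.1]), array([37. , 35.6]), -88.0)] z 0.0999
len 111.47 origin [ 459.7  -321.41] plate yaw 2.06 rel 0.1 in tool 0.97 -15.85 [ 0.4601 -0.3055  0.1354] [ 1.7991e+02 -1.3000e-01 -1.7804e+02]
TCP for seat [469.98  41.76]
-> (462, -220, 155, 183) off [-0.047  0.855 -0.193] yaw -0.0058
-> (465, -135, 155, 184) off [-0.074  0.847  0.   ] yaw -0.0056
-> (468, -48, 155, 185) off [-0.091  0.866  0.   ] yaw -0.0056
-> (np.float64(469.9761490035454), np.float64(41.75732442168872), 155, 186.3) off [-0.098  0.892  0.   ] yaw -0.0072
```

```bash
python3 - <<'E'
import re
s=open('inhand.py').read()
s=s.replace("z=np.median(P[m>0][:,2])","z=np.median(P[m>0][:,2]); print('zstd',P[m>0][:,2].std().round(5)); m=(m>0)&(abs(P[...,2]-z)<.0022); m=cv2.medianBlur(m.astype(np.uint8),3)")
s=s.replace("        if hi[0][k][3]<0: continue\n","        if hi[0][k][3]<0:\n            if cv2.contourArea(c)>8000: print('outline',*rect(ray(c[:,0].astype(float),z,i,T)[:,:2]))\n            continue\n")
open('inhand.py','w').write(s)
E
python3 inhand.py
```

```text
zstd 0.00128
outline [ 460.6 -299.7] [160.2  60.7] -88.0
[(array([ 462.4, -361.2]), array([14.2, 13.6]), 41.1)] [(array([ 458.4, -248.5]), array([38.3, 38. ]), -88.0)] z 0.1001
len 112.77 origin [ 461.   -321.66] plate yaw 2.03 rel 0.07 in tool -0.22 -16.09 [ 0.4602 -0.3056  0.1357] [ 1.7992e+02 -1.1000e-01 -1.7804e+02]
TCP for seat [468.77  41.86]
-> (462, -220, 155, 183) off [-0.046  0.856 -0.19 ] yaw -0.0058
-> (465, -135, 155, 184) off [-0.074  0.847  0.   ] yaw -0.0056
-> (468, -48, 155, 185) off [-0.091  0.866  0.   ] yaw -0.0056
-> (np.float64(468.7653528090431), np.float64(41.863888625045085), 155, 186.3) off [-0.086  0.895  0.   ] yaw -0.0072
```

servo_tool([
  {"offset":[-0.02,0.4,-0.1],"yaw":-0.0058,"claw":0.9},
  {"offset":[-0.046,0.856,-0.19],"yaw":-0.0058,"claw":0.9},
  {"offset":[-0.046,0.856,-0.19],"yaw":-0.0058,"claw":0.9},
])

```text
time: 36.45
ee_pos: [0.4627, -0.2181, 0.1567]
tcp_rot: [180.0, 0.0, -176.8]
wrist_force: [-0.8, -0.3, -4.5]
opening: 0.0153
grasp_force: 80.2
```

servo_tool([
  {"offset":[-0.03,0.42,0],"yaw":-0.0056,"claw":0.9},
  {"offset":[-0.074,0.847,0],"yaw":-0.0056,"claw":0.9},
  {"offset":[-0.074,0.847,0],"yaw":-0.0056,"claw":0.9},
])

```text
time: 36.83
ee_pos: [0.4654, -0.1336, 0.1558]
tcp_rot: [180.0, -0.0, -175.8]
wrist_force: [-0.3, -0.3, -3.3]
opening: 0.015
grasp_force: 81.1
```

servo_tool([
  {"offset":[-0.04,0.43,0],"yaw":-0.0056,"claw":0.9},
  {"offset":[-0.091,0.866,0],"yaw":-0.0056,"claw":0.9},
  {"offset":[-0.091,0.866,0],"yaw":-0.0056,"claw":0.9},
])

```text
time: 37.2
ee_pos: [0.4685, -0.047, 0.1557]
tcp_rot: [180.0, -0.0, -174.8]
wrist_force: [-0.6, -0.5, -5.1]
opening: 0.0149
grasp_force: 81.6
```

servo_tool([
  {"offset":[-0.04,0.45,0],"yaw":-0.0072,"claw":0.9},
  {"offset":[-0.086,0.895,0],"yaw":-0.0072,"claw":0.9},
  {"offset":[-0.086,0.895,0.2],"yaw":-0.0072,"claw":0.9},
  {"offset":[-0.086,0.895,0.4],"yaw":-0.0072,"claw":0.9},
  {"offset":[-0.086,0.895,0.4],"yaw":-0.0072,"claw":0.9},
  {"offset":[-0.086,0.895,0.4],"yaw":-0.0072,"claw":0.9},
])

```text
time: 37.95
ee_pos: [0.4696, 0.0409, 0.1167]
tcp_rot: [-180.0, 0.0, -173.7]
wrist_force: [0.5, 0.6, -4.3]
opening: 0.0148
grasp_force: 81.7
```

```bash
sed -i 's/"w10"/sys.argv[1]/' inhand.py; python3 inhand.py w11 | grep -v "^->"; python3 - <<'E'
from go import *
o=get_obs(); print(o["ee_pos"],o["tcp_rot"],o["wrist_force"]); go([(468.75,41.9,108,186.3)])
cv2.imwrite("pics/w11c.png",cv2.resize(cv2.imread("pics/w11.png")[140:380,140:500],(800,533)))
E
```

```text
zstd 0.00128
outline [469.5  46.8] [160.1  60.7] -83.7
[(array([475.7, -14.1]), array([14.2, 13.6]), 45.4)] [(array([463.5,  97.8]), array([38.6, 38. ]), -83.7)] z 0.0812
len 112.56 origin [471.42  25.16] plate yaw 6.22 rel -0.03 in tool -0.14 -15.84 [0.4696 0.0409 0.1167] [-1.7999e+02  3.0000e-02 -1.7374e+02]
TCP for seat [468.87  41.63]
[0.46969719 0.04107826 0.11696757] [-1.79992031e+02  6.42075173e-02 -1.73737212e+02] [-0.23852185  0.0778058  -4.07490138]
-> (468.75, 41.9, 108, 186.3) off [0.009 0.009 0.09 ] yaw -0.0002
```

View pics/w11c.png

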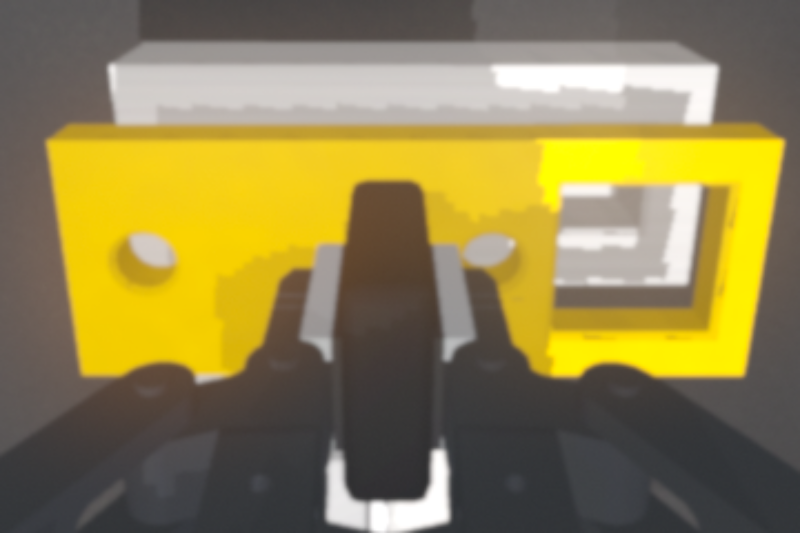

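The plate is parallel to the apron, socket visible through the window, pins not yet visible through the holes. Correcting by 1 mm and lowering to just above the pins.

servo_tool([
  {"offset":[0.009,0.007,0.04],"yaw":0,"claw":0.9},
  {"offset":[0.009,0.007,0.09],"yaw":0,"claw":0.9},
  {"offset":[0.009,0.007,0.09],"yaw":0,"claw":0.9},
  {"offset":[0.009,0.007,0.09],"yaw":0,"claw":0.9},
])

```text
time: 38.5
ee_pos: [0.4681, 0.0423, 0.1071]
tcp_rot: [-180.0, -0.0, -173.7]
wrist_force: [0.2, -0.6, -4.2]
opening: 0.0151
grasp_force: 81.7
```

```bash
python3 inhand.py w12 | grep -v "^->"; python3 - <<'E'
from go import *
o=get_obs(); print(o["ee_pos"],o["tcp_rot"],o["wrist_force"])
p=cv2.imread("pics/w12.png")
a=cv2.resize(p[220:280,165:235],(400,343),interpolation=cv2.INTER_CUBIC); b=cv2.resize(p[220:280,335:405],(400,343),interpolation=cv2.INTER_CUBIC)
cv2.imwrite("pics/w12c.png",np.hstack([a,b]))
E
```

```text
zstd 0.00127
outline [468.1  48.2] [160.1  60.7] -83.6
[(array([474.2, -12.8]), array([13.7, 13.5]), 51.9)] [(array([462. ,  99.2]), array([38.6, 38. ]), -83.6)] z 0.0716
len 112.66 origin [469.92  26.5 ] plate yaw 6.22 rel -0.1 in tool -0.04 -15.9 [0.4681 0.0423 0.1071] [-180.     -0.   -173.68]
TCP for seat [468.97  41.7 ]
[0.4681916  0.04231697 0.10720376] [-1.79999087e+02  7.54048162e-03 -1.73677347e+02] [-0.05468398  0.27339124 -4.31402783]
```

View pics/w12c.png

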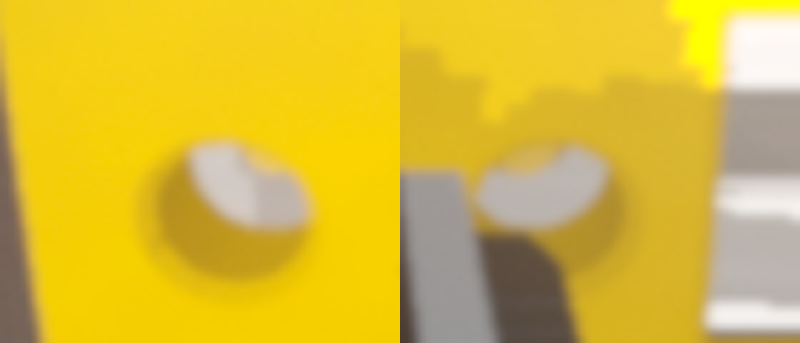

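```bash
cat > proj.py <<'E'
from go import *
i=camera_info("wrist")
def proj(pt,pos,rot):
    T=np.eye(4); T[:3,:3]=R_rpy(rot); T[:3,3]=pos; T=T@np.array(i["hand_eye"]); c=np.linalg.inv(T)@np.r_[pt,1]
    return np.array([i["cx"]+i["fx"]*c[0]/-c[2], i["cy"]-i["fy"]*c[1]/-c[2]]).round(1)
pos,rot=[.4682,.0423,.1072],[180,0,-173.68]; O=np.array([469.9,26.5]); a=np.radians(6.22)
for y in(-40,40):
    c=O+y*np.array([-np.sin(a),np.cos(a)])
    print(y,"hole top",proj([*c/1000,.0716],pos,rot),"hole bottom",proj([*c/1000,.0596],pos,rot),"axis@56",proj([*c/1000,.056],pos,rot),"axis@50",proj([*c/1000,.050],pos,rot))
p=cv2.imread("pics/w12.png"); hsv=cv2.cvtColor(p,cv2.COLOR_BGR2HSV)
for u0,u1 in((195,222),(348,373)):
    print(u0); print(*[" ".join("%3d/%3d"%(hsv[v,u,1],hsv[v,u,2]) for u in range(u0,u1,2)) for v in range(242,264,2)],sep="\n")
E
python3 proj.py
```

```text
-40 hole top [204.1 256. ] hole bottom [210.8 245.6] axis@56 [212.7 242.7] axis@50 [215.7 238.2]
40 hole top [361.  256.3] hole bottom [358.1 245.9] axis@56 [357.3 243.1] axis@50 [356.  238.5]
195
242/246 243/246 237/246 240/246 239/246 237/247 243/247 245/247 247/247 242/248 244/248 246/248 250/248 244/249
244/245 234/240 202/236 170/233 155/232 160/234 201/238 233/243 248/246 244/248 247/248 252/249 251/250 255/250
235/230 183/220  79/217  46/216  39/215  44/214 100/216 165/232 198/238 232/244 248/248 254/249 255/250 254/250
225/211 157/195  44/205  19/211  18/211  18/208  43/202 105/222 143/232 170/235 213/241 250/248 255/250 255/250
215/190 176/185  55/199  20/209  17/210  17/209  21/204  40/203  66/209  82/212 110/218 185/238 254/248 255/249
210/183 203/183  96/193  27/206  17/209  17/210  17/209  22/200  27/192  29/192  38/195 109/219 219/243 255/249
213/182 213/184 170/187  67/199  24/209  18/211  18/211  21/203  25/192  25/192  27/192  60/204 173/235 255/247
212/183 216/184 214/185 155/189  63/201  27/210  20/212  21/203  25/193  25/192  25/192  42/198 144/226 242/244
216/184
[... 776 characters left out ...]
/196  76/200  59/198  34/193  20/189  18/189  18/189  18/189  55/187 167/194
126/199  35/189  16/187  19/188  20/189  18/188  16/188  18/189  16/188  16/189  22/189  76/182 178/183
 79/191  22/186  16/186  16/186  16/186  18/187  15/186  16/187  16/186  19/187  49/184 135/178 186/178
103/180  42/184  19/186  15/186  15/186  15/186  15/186  18/187  23/186  53/184 128/180 184/177 188/176
137/175 128/178  60/182  32/183  28/184  28/185  30/185  48/185  91/183 153/180 188/178 189/177 190/177
 97/152 160/148 141/150 114/152 103/156 115/173 132/180 160/180 186/180 195/179 194/179 194/177 194/180
 31/130  88/101  94/100  94/100  98/104 142/133 180/166 195/178 199/179 197/179 198/178 194/177 198/188
```

Through the holes the brass tips appear at (212,248) and (356,249), about 0.7 mm farther in +x and 0.6 mm to −y than the hole axes, which agrees with the numbers. Correcting and lowering onto the tapers, watching force.

servo_tool([
  {"offset":[-0.007,-0.005,0],"yaw":0,"claw":0.9},
  {"offset":[-0.007,-0.005,0.03],"yaw":0,"claw":0.9},
  {"offset":[-0.007,-0.005,0.06],"yaw":0,"claw":0.9},
  {"offset":[-0.007,-0.005,0.09],"yaw":0,"claw":0.9},
  {"offset":[-0.007,-0.005,0.09],"yaw":0,"claw":0.9},
])

```text
time: 39.17
ee_pos: [0.4687, 0.0419, 0.0977]
tcp_rot: [-180.0, -0.0, -173.7]
wrist_force: [-0.7, -0.3, -4.0]
opening: 0.0152
grasp_force: 81.7
```

```bash
python3 -c "
from h import *
o=get_obs();print(o['ee_pos'].round(4),o['tcp_rot'].round(2),o['wrist_force'].round(2),o['torque'].round(3))"
```

```text
[0.4687 0.0419 0.0977] [-1.8000e+02 -3.0000e-02 -1.7368e+02] [-0.73 -0.29 -4.04] [ 0.056 -0.011 -0.024]
```

servo_tool([
  {"offset":[0,0,0.03],"yaw":0,"claw":0.9},
  {"offset":[0,0,0.06],"yaw":0,"claw":0.9},
  {"offset":[0,0,0.09],"yaw":0,"claw":0.9},
  {"offset":[0,0,0.09],"yaw":0,"claw":0.9},
])

```text
time: 39.67
ee_pos: [0.4687, 0.0419, 0.0887]
tcp_rot: [180.0, -0.0, -173.7]
wrist_force: [-0.7, 0.0, -3.2]
opening: 0.0147
grasp_force: 81.7
```

servo_tool([
  {"offset":[0,0,0.03],"yaw":0,"claw":0.9},
  {"offset":[0,0,0.06],"yaw":0,"claw":0.9},
  {"offset":[0,0,0.08],"yaw":0,"claw":0.9},
  {"offset":[0,0,0.08],"yaw":0,"claw":0.9},
])

```text
time: 40.17
ee_pos: [0.4688, 0.0419, 0.0809]
tcp_rot: [-180.0, -0.0, -173.7]
wrist_force: [0.2, 0.4, -4.3]
opening: 0.015
grasp_force: 81.8
```

```bash
python3 -c "
from h import *
o=get_obs();print(o['ee_pos'].round(4),o['tcp_rot'].round(2),o['wrist_force'].round(2),o['torque'].round(3))"
```

```text
[0.4688 0.0419 0.0809] [-1.8000e+02 -2.0000e-02 -1.7368e+02] [ 0.16  0.37 -4.28] [ 0.03  -0.002 -0.011]
```

Underside at about 33.3 mm with no jamming. Down the last 1.5 mm to contact, release, rise and check.

servo_tool([
  {"offset":[0,0,0.008],"yaw":0,"claw":0.9},
  {"offset":[0,0,0.015],"yaw":0,"claw":0.9},
  {"offset":[0,0,0.015],"yaw":0,"claw":0.9},
])

```text
time: 40.55
ee_pos: [0.4689, 0.0419, 0.0798]
tcp_rot: [-180.0, 0.0, -173.7]
wrist_force: [-0.7, -0.7, -1.9]
opening: 0.015
grasp_force: 82.3
```

servo_tool([
  {"offset":[0,0,0],"yaw":0,"claw":0.6},
  {"offset":[0,0,0],"yaw":0,"claw":0.6},
  {"offset":[0,0,0],"yaw":0,"claw":0.6},
  {"offset":[0,0,-0.3],"yaw":0,"claw":0.6},
  {"offset":[0,0,-0.8],"yaw":0,"claw":0.6},
  {"offset":[0,0,-0.8],"yaw":0,"claw":0.6},
  {"offset":[0,0,-0.8],"yaw":0,"claw":0.6},
])

```text
time: 41.42
ee_pos: [0.4689, 0.0419, 0.1593]
tcp_rot: [180.0, 0.0, -173.7]
wrist_force: [0.4, -1.5, -0.4]
opening: 0.0344
grasp_force: 0.0
```

```bash
cat > win.py <<'E'
from go import *
# seated plate: heights at its corners, window and socket centres (world mm)
def win(name):
    o=get_obs(); p,d,i,T=snap("wrist"); cv2.imwrite(f"pics/{name}.png",p[:,:,::-1]); P=pts(d,i,T)
    hsv=cv2.cvtColor(p,cv2.COLOR_RGB2HSV); H,S,V=hsv[...,0],hsv[...,1],hsv[...,2]
    m=((H>18)&(H<34)&(S>110)&(V>50)&(P[...,2]>.036)&(P[...,2]<.052)); z=np.median(P[m][:,2]); m=cv2.medianBlur((m&(abs(P[...,2]-z)<.0025)).astype(np.uint8),3)
    q=P[m>0]; A=np.c_[q[:,:2]-q[:,:2].mean(0),np.ones(len(q))]; print("plane z",z.round(4),"slopes",np.linalg.lstsq(A,q[:,2],rcond=None)[0].round(4))
    cs,hi=cv2.findContours(m,cv2.RETR_CCOMP,cv2.CHAIN_APPROX_NONE)
    for k,c in enumerate(cs):
        if cv2.contourArea(c)>80: print("hole" if hi[0][k][3]>=0 else "outline",int(cv2.contourArea(c)),c[:,0].mean(0).round(),*rect(ray(c[:,0].astype(float),z,i,T)[:,:2]))
    print(o["ee_pos"].round(4),o["tcp_rot"].round(2),o["wrist_force"].round(1))
    return p,P,i,T
if __name__=="__main__": win(sys.argv[1])
E
python3 win.py w13
```

```text
plane z 0.0443 slopes [-0.19   -0.0211  0.0452]
outline 15060 [320. 203.] [468.9  47.7] [160.1  59.6] -83.6
hole 260 [236. 207.] [477.  -14.6] [14.  13.8] 47.1
hole 276 [347. 207.] [467.6  66.5] [14.1 14.1] -39.8
hole 2564 [392. 205.] [462.9  98.9] [38.9 38.7] -83.6
[0.4689 0.0419 0.1593] [ 180.      0.   -173.68] [ 0.4 -1.5 -0.4]
```

View pics/w13.png

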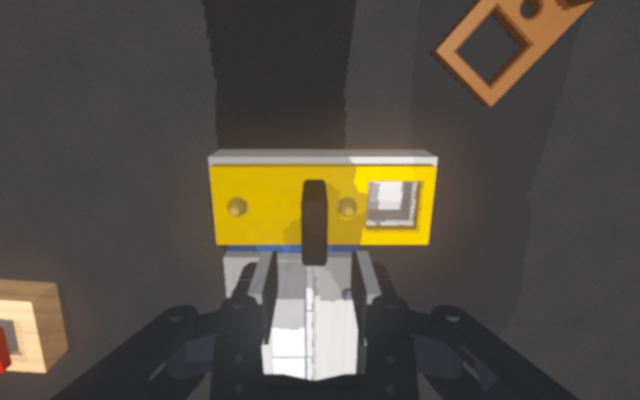

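The plate lies flush (top at 44.3 mm, pins showing in the holes at (236,207) and (347,207)), with the socket seen through the window at (392,205). Now the key, at about (627,−226).

```bash
python3 - <<'E'
from go import *
go([(522,-47,185,185.5),(575,-136,185,185),(626,-224,185,184.5)],(468.9,41.9,159.3,186.3))
E
```

```text
-> (522, -47, 185, 185.5) off [-0.43  -0.942 -0.257] yaw 0.0044
-> (575, -136, 185, 185) off [-0.442 -0.937  0.   ] yaw 0.0028
-> (626, -224, 185, 184.5) off [-0.431 -0.921  0.   ] yaw 0.0028
```

servo_tool([
  {"offset":[-0.1,-0.2,-0.257],"yaw":0.0044,"claw":0.5},
  {"offset":[-0.43,-0.942,-0.257],"yaw":0.0044,"claw":0.5},
  {"offset":[-0.43,-0.942,-0.257],"yaw":0.0044,"claw":0.5},
])

```text
time: 41.85
ee_pos: [0.5226, -0.0491, 0.1838]
tcp_rot: [180.0, -0.1, -174.6]
wrist_force: [0.1, 0.4, 0.3]
opening: 0.0428
grasp_force: 0.0
```

servo_tool([
  {"offset":[-0.22,-0.47,0],"yaw":0.0028,"claw":0.5},
  {"offset":[-0.442,-0.937,0],"yaw":0.0028,"claw":0.5},
  {"offset":[-0.442,-0.937,0],"yaw":0.0028,"claw":0.5},
])

```text
time: 42.22
ee_pos: [0.5753, -0.1381, 0.1827]
tcp_rot: [179.9, -0.2, -175.1]
wrist_force: [-0.6, -0.1, 0.5]
opening: 0.0424
grasp_force: 0.0
```

servo_tool([
  {"offset":[-0.22,-0.46,0],"yaw":0.0028,"claw":0.5},
  {"offset":[-0.431,-0.921,0],"yaw":0.0028,"claw":0.5},
  {"offset":[-0.431,-0.921,0],"yaw":0.0028,"claw":0.5},
  {"offset":[-0.431,-0.921,0],"yaw":0.0028,"claw":0.5},
])

```text
time: 42.72
ee_pos: [0.6255, -0.223, 0.1845]
tcp_rot: [179.9, -0.1, -175.5]
wrist_force: [-0.1, -0.7, 0.7]
opening: 0.0428
grasp_force: 0.0
```

```bash
cat > key.py <<'E'
from go import *
# red head (40 mm square) and bar top, relative to the tool; zb: height of the key's origin
def key(name,zb):
    o=get_obs(); p,d,i,T=snap("wrist"); cv2.imwrite(f"pics/{name}.png",p[:,:,::-1]); P=pts(d,i,T)
    hsv=cv2.cvtColor(p,cv2.COLOR_RGB2HSV); H,S,V=hsv[...,0],hsv[...,1],hsv[...,2]
    red=((H<8)|(H>171))&(S>130)&(V>50)
    a=np.radians(o["tcp_rot"][2])
    for nm,h in(("head",.044),("bar top",.089)):
        m=cv2.medianBlur((red&(abs(P[...,2]-zb-h)<.003)).astype(np.uint8),3)
        for b,ar,c in blobs(m,80):
            z=np.median(P[b][:,2]); v,u=np.nonzero(b); r=rect(ray(np.c_[u,v],z,i,T)[:,:2]); dd=r[0]-o["ee_pos"][:2]*1000
            print(nm,ar,c.round(),"z",z.round(4),*r,"in tool",(dd@[np.cos(a),np.sin(a)]).round(2),(dd@[np.sin(a),-np.cos(a)]).round(2))
    print(o["ee_pos"].round(4),o["tcp_rot"].round(2),o["wrist_force"].round(1),o["opening"].round(4))
if __name__=="__main__": key(sys.argv[1],float(sys.argv[2]))
E
python3 key.py w14 .006
```

```text
head 1384 [311. 194.] z 0.0503 [ 625.5 -225.1] [40.4 38.9] 1.8 in tool 0.16 -2.14
bar top 1201 [310. 217.] z 0.0952 [ 625.2 -225.5] [36.1 15.8] 2.0 in tool 0.5 -2.52Traceback (most recent call last):
  File "key.py", line 14, in <module>
    if __name__=="__main__": key(sys.argv[1],float(sys.argv[2]))
                             ~~~^^^^^^^^^^^^^^^^^^^^^^^^^^^^^^^^
  File "key.py", line 13, in key
    print(o["ee_pos"].round(4),o["tcp_rot"].round(2),o["wrist_force"].round(1),o["opening"].round(4))
                                                                               ^^^^^^^^^^^^^^^^^^
AttributeError: 'float' object has no attribute 'round'
```

View pics/w14.png

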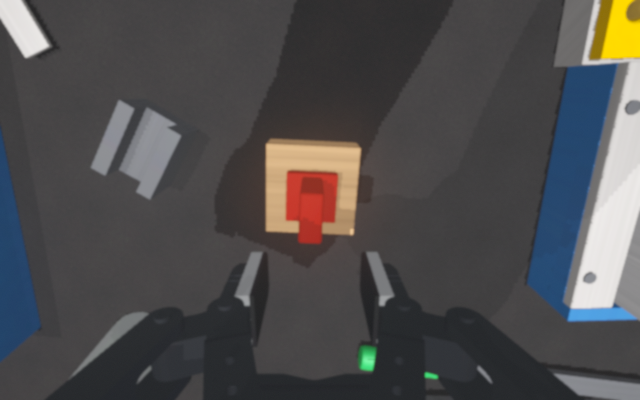

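The key's bar is at (310,217), its head centred at (311,194), measured 40×39 mm and 36×16 mm with a yaw of 1.9° and top at 95 mm. The V-block is at left. Grasping.

servo_tool([
  {"offset":[0.003,-0.022,0.4],"yaw":0.0144,"claw":0.5},
  {"offset":[0.003,-0.022,0.8],"yaw":0.0144,"claw":0.5},
  {"offset":[0.003,-0.022,1],"yaw":0.0144,"claw":0.5},
  {"offset":[0.003,-0.022,1],"yaw":0.0144,"claw":0.5},
])

```text
time: 43.28
ee_pos: [0.6252, -0.2252, 0.0847]
tcp_rot: [180.0, -0.1, -178.0]
wrist_force: [0.4, 0.2, 0.3]
opening: 0.0425
grasp_force: 0.0
```

servo_tool([
  {"offset":[0,0,0.055],"yaw":0,"claw":0.5},
  {"offset":[0,0,0.055],"yaw":0,"claw":0.95},
  {"offset":[0,0,0.055],"yaw":0,"claw":0.95},
  {"offset":[0,0,0.055],"yaw":0,"claw":0.95},
  {"offset":[0,0,0.055],"yaw":0,"claw":0.95},
  {"offset":[0,0,0.055],"yaw":0,"claw":0.95},
], squeeze=60)

```text
time: 44.02
ee_pos: [0.6263, -0.2265, 0.0808]
tcp_rot: [-180.0, 0.1, -178.1]
wrist_force: [-0.1, -0.1, 5.2]
opening: 0.0152
grasp_force: 60.8
```

servo_tool([
  {"offset":[0,0,-0.1],"yaw":0,"claw":0.95},
  {"offset":[0,0,-0.3],"yaw":0,"claw":0.95},
  {"offset":[0,0,-0.6],"yaw":0,"claw":0.95},
  {"offset":[0,0,-0.9],"yaw":0,"claw":0.95},
  {"offset":[0,0,-0.9],"yaw":0,"claw":0.95},
  {"offset":[0,0,-0.9],"yaw":0,"claw":0.95},
])

```text
time: 44.78
ee_pos: [0.6258, -0.2262, 0.1693]
tcp_rot: [180.0, -0.0, -178.1]
wrist_force: [0.0, -0.1, -2.9]
opening: 0.015
grasp_force: 59.9
```

```bash
sed -i 's/,o\["opening"\].round(4)/,o["opening"]/' key.py; python3 key.py w15 .096
python3 - <<'E'
from go import *
# socket seen through the window in w13 (tool at rest): apron-level edge of the hole, z=.032
i=camera_info("wrist"); T=np.eye(4); T[:3,:3]=R_rpy([180,0,-173.68]); T[:3,3]=[.4689,.0419,.1593]; T=T@np.array(i["hand_eye"])
p=cv2.imread("pics/w13.png"); cv2.imwrite("pics/w13c.png",cv2.resize(p[170:250,350:450],(800,640),interpolation=cv2.INTER_CUBIC)[:600])
x,y=462.7,99.3
o=get_obs(); c=(*(o["ee_pos"]*1000),o["tcp_rot"][2])
go([(585,-140,172,183.5),(545,-55,172,184.5),(505,25,172,185.5),(x,y,172,186.3)],c)
E
```

```text
head 1707 [314. 236.] z 0.1387 [ 615.  -226.5] [39.6 20.2] -88.0 in tool 10.77 0.04
bar top 3413 [314. 315.] z 0.1836 [ 624.6 -226.2] [35.9 15.8] 2.0 in tool 1.17 0.01
[ 0.6258 -0.2262  0.1693] [ 1.7998e+02 -3.0000e-02 -1.7807e+02] [ 0.  -0.1 -2.9] 0.015046264108658837
-> (585, -140, 172, 183.5) off [ 0.376  0.874 -0.034] yaw -0.0088
-> (545, -55, 172, 184.5) off [0.347 0.873 0.   ] yaw -0.0056
-> (505, 25, 172, 185.5) off [0.336 0.829 0.   ] yaw -0.0056
-> (462.7, 99.3, 172, 186.3) off [0.35 0.78 0.  ] yaw -0.0044
```

View pics/w13c.png

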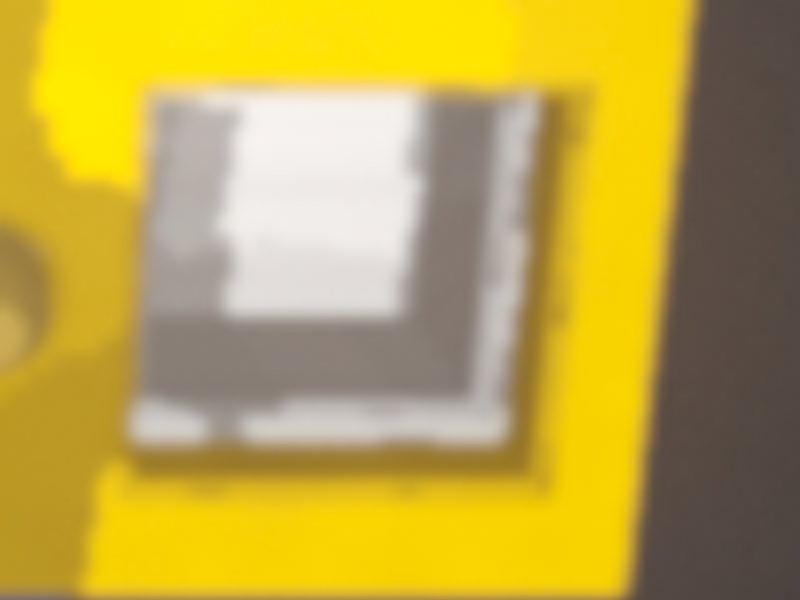

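Socket edges visible: its +x/+y corner at crop (476,394), i.e. pixel (409.5,219.2). I compute the centre from it and carry the key.

servo_tool([
  {"offset":[0.18,0.43,0],"yaw":-0.0088,"claw":0.95},
  {"offset":[0.376,0.874,-0.034],"yaw":-0.0088,"claw":0.95},
  {"offset":[0.376,0.874,-0.034],"yaw":-0.0088,"claw":0.95},
])

```text
time: 45.2
ee_pos: [0.584, -0.1377, 0.1726]
tcp_rot: [179.9, -0.1, -176.3]
wrist_force: [0.3, -0.0, -1.2]
opening: 0.0151
grasp_force: 60.1
```

servo_tool([
  {"offset":[0.17,0.43,0],"yaw":-0.0056,"claw":0.95},
  {"offset":[0.347,0.873,0],"yaw":-0.0056,"claw":0.95},
  {"offset":[0.347,0.873,-0.2],"yaw":-0.0056,"claw":0.95},
  {"offset":[0.347,0.873,-0.2],"yaw":-0.0056,"claw":0.95},
])

```text
time: 45.7
ee_pos: [0.546, -0.0553, 0.1937]
tcp_rot: [-180.0, 0.1, -175.5]
wrist_force: [0.4, -0.5, -2.8]
opening: 0.0153
grasp_force: 60.4
```

servo_tool([
  {"offset":[0.17,0.41,0],"yaw":-0.0056,"claw":0.95},
  {"offset":[0.336,0.829,0],"yaw":-0.0056,"claw":0.95},
  {"offset":[0.336,0.829,0],"yaw":-0.0056,"claw":0.95},
])

```text
time: 46.08
ee_pos: [0.5047, 0.026, 0.1922]
tcp_rot: [180.0, -0.1, -174.4]
wrist_force: [0.8, -0.1, -2.8]
opening: 0.0152
grasp_force: 60.4
```

servo_tool([
  {"offset":[0.17,0.39,0],"yaw":-0.0044,"claw":0.95},
  {"offset":[0.34,0.78,0],"yaw":-0.0044,"claw":0.95},
  {"offset":[0.34,0.78,0],"yaw":-0.0044,"claw":0.95},
  {"offset":[0.34,0.78,0],"yaw":-0.0044,"claw":0.95},
])

```text
time: 46.58
ee_pos: [0.4646, 0.0984, 0.1926]
tcp_rot: [-180.0, -0.0, -173.7]
wrist_force: [0.9, -0.5, -2.8]
opening: 0.0152
grasp_force: 60.4
```

```bash
python3 - <<'E'
from go import *
i=camera_info("wrist"); T=np.eye(4); T[:3,:3]=R_rpy([180,0,-173.68]); T[:3,3]=[.4689,.0419,.1593]; T=T@np.array(i["hand_eye"])
a=np.radians(6.25); c=ray([409.5,219.2],.032,i,T)[0,:2]*1000; print("socket from corner",c-16.2*np.array([np.cos(a),np.sin(a)])-16.2*np.array([-np.sin(a),np.cos(a)]))
E
python3 key.py w16 .117; python3 win.py w17
python3 -c "
import cv2; p=cv2.imread('pics/w17.png'); cv2.imwrite('pics/w17c.png',cv2.resize(p[140:400,200:440],(554,600)))"
```

```text
socket from corner [462.03055355  99.92211877]
head 1760 [315. 234.] z 0.162 [453.4  97.6] [39.2 21.3] -83.6 in tool 11.24 0.4
bar top 3570 [314. 313.] z 0.207 [462.8  98.4] [37.1 15.8] 6.4 in tool 1.81 0.17
[0.4646 0.0984 0.1926] [-1.7997e+02 -2.0000e-02 -1.7371e+02] [ 0.9 -0.5 -2.8] 0.015241021438582561
plane z 0.0443 slopes [-0.2741 -0.0154  0.0455]
outline 8454 [257. 183.] [468.9  47.6] [160.   59.8] -83.3
hole 207 [274. 191.] [467.8  65. ] [13.5 13.4] -38.8
hole 220 [175. 192.] [477.7 -15.5] [14.6 14. ] -43.7
[0.4647 0.0983 0.1926] [-1.7998e+02 -2.0000e-02 -1.7375e+02] [ 0.3 -0.1 -2.3]
```

View pics/w17c.png

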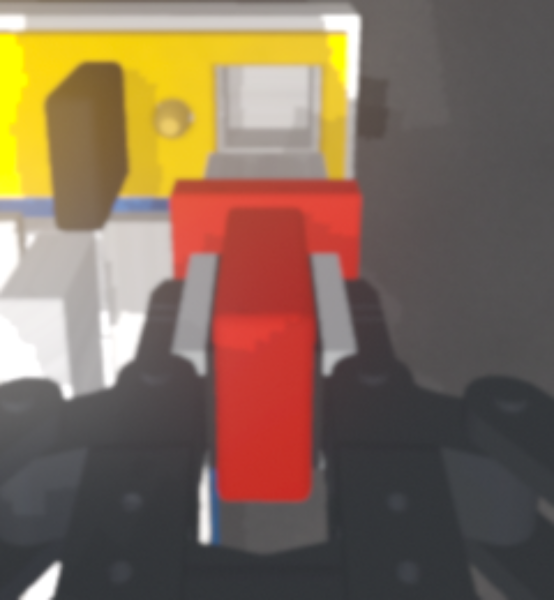

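The window mid sits about 1.5 mm to +y of the key (crop x 268.5 vs 264). I shift and lower to just above the plate, then look again.

servo_tool([
  {"offset":[0.007,0.014,0.2],"yaw":0,"claw":0.95},
  {"offset":[0.007,0.014,0.4],"yaw":0,"claw":0.95},
  {"offset":[0.007,0.014,0.55],"yaw":0,"claw":0.95},
  {"offset":[0.007,0.014,0.62],"yaw":0,"claw":0.95},
  {"offset":[0.007,0.014,0.62],"yaw":0,"claw":0.95},
  {"offset":[0.007,0.014,0.62],"yaw":0,"claw":0.95},
])

```text
time: 47.42
ee_pos: [0.4635, 0.1006, 0.1319]
tcp_rot: [180.0, 0.1, -173.7]
wrist_force: [0.1, 0.0, -1.3]
opening: 0.0151
grasp_force: 60.5
```

```bash
python3 key.py w18 .0555; python3 win.py w19
python3 -c "
import cv2; p=cv2.imread('pics/w19.png'); cv2.imwrite('pics/w19c.png',cv2.resize(p[170:300,230:400],(784,600),interpolation=cv2.INTER_CUBIC))"
```

```text
head 1787 [315. 234.] z 0.1013 [452.1  99.8] [38.8 21.8] -83.6 in tool 11.44 0.49
bar top 3616 [314. 313.] z 0.1463 [461.5 100.4] [37.6 15.8] 6.4 in tool 2.03 0.05
[0.4635 0.1006 0.1319] [ 1.7999e+02  6.0000e-02 -1.7368e+02] [ 0.1  0.  -1.3] 0.015134846716348481
plane z 0.0442 slopes [-0.1758 -0.0122  0.0451]
outline 12394 [230. 206.] [468.8  47.7] [160.   60.2] -83.6
hole 328 [259. 220.] [468.2  64.8] [14.2 13.8] 48.1
hole 381 [136. 221.] [478.4 -15.9] [16.2 14.5] -45.7
[0.4635 0.1006 0.1319] [ 1.7999e+02  6.0000e-02 -1.7368e+02] [-0.7 -0.2 -1.7]
```

View pics/w19c.png

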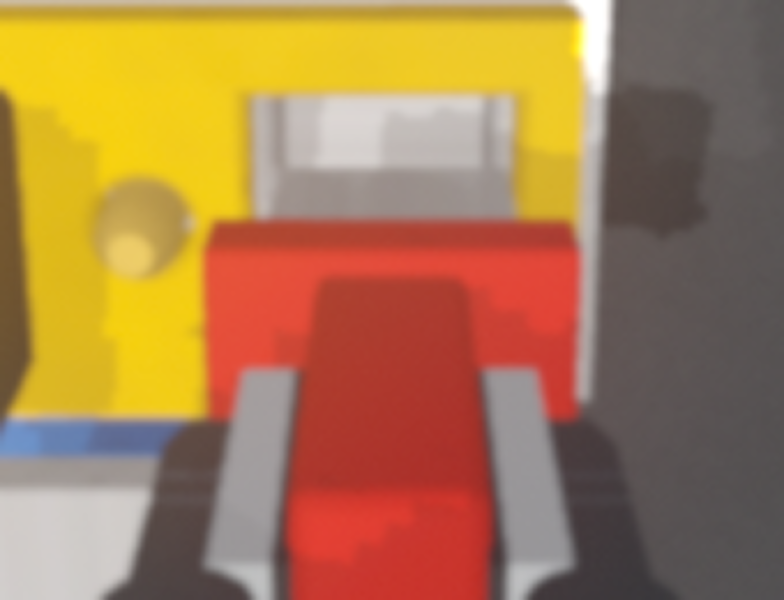

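The head mid (x≈392) is about 0.7 mm to +y of the window/socket mid (≈384); along x the computed offsets agree. Shift and lower into the socket, watching force.

servo_tool([
  {"offset":[0,-0.007,0],"yaw":0,"claw":0.95},
  {"offset":[0,-0.007,0.08],"yaw":0,"claw":0.95},
  {"offset":[0,-0.007,0.16],"yaw":0,"claw":0.95},
  {"offset":[0,-0.007,0.24],"yaw":0,"claw":0.95},
  {"offset":[0,-0.007,0.27],"yaw":0,"claw":0.95},
  {"offset":[0,-0.007,0.27],"yaw":0,"claw":0.95},
])

```text
time: 48.28
ee_pos: [0.4631, 0.0998, 0.1039]
tcp_rot: [-180.0, -0.0, -173.7]
wrist_force: [0.3, -0.1, -2.1]
opening: 0.0154
grasp_force: 60.5
```

```bash
python3 -c "
from h import *
o=get_obs();print(o['ee_pos'].round(4),o['tcp_rot'].round(2),o['wrist_force'].round(2),o['torque'].round(3))"
```

```text
[0.4631 0.0998 0.1039] [-1.8000e+02 -2.0000e-02 -1.7368e+02] [ 0.26 -0.1  -2.11] [ 0.05  -0.02  -0.035]
```

servo_tool([
  {"offset":[0,0,0.02],"yaw":0,"claw":0.95},
  {"offset":[0,0,0.04],"yaw":0,"claw":0.95},
  {"offset":[0,0,0.06],"yaw":0,"claw":0.95},
  {"offset":[0,0,0.06],"yaw":0,"claw":0.95},
])

```text
time: 48.78
ee_pos: [0.4632, 0.0998, 0.098]
tcp_rot: [-180.0, -0.0, -173.7]
wrist_force: [-0.7, -0.3, -2.3]
opening: 0.015
grasp_force: 60.5
```

```bash
python3 -c "
from h import *
o=get_obs();print(o['ee_pos'].round(4),o['tcp_rot'].round(2),o['wrist_force'].round(2),o['torque'].round(3))"
```

```text
[0.4632 0.0998 0.098 ] [-1.8000e+02 -1.0000e-02 -1.7368e+02] [-0.73 -0.31 -2.31] [0.024 0.007 0.05 ]
```

The full shank is in the socket with no contact force. Down to home.

servo_tool([
  {"offset":[0,0,0.03],"yaw":0,"claw":0.95},
  {"offset":[0,0,0.06],"yaw":0,"claw":0.95},
  {"offset":[0,0,0.09],"yaw":0,"claw":0.95},
  {"offset":[0,0,0.12],"yaw":0,"claw":0.95},
  {"offset":[0,0,0.12],"yaw":0,"claw":0.95},
])

```text
time: 49.4
ee_pos: [0.4631, 0.0998, 0.0859]
tcp_rot: [-180.0, -0.0, -173.7]
wrist_force: [0.4, -0.1, -1.7]
opening: 0.0156
grasp_force: 60.5
```

servo_tool([
  {"offset":[0,0,0.01],"yaw":0,"claw":0.95},
  {"offset":[0,0,0.02],"yaw":0,"claw":0.95},
  {"offset":[0,0,0.02],"yaw":0,"claw":0.95},
])

```text
time: 49.78
ee_pos: [0.4634, 0.0999, 0.0848]
tcp_rot: [180.0, 0.0, -173.7]
wrist_force: [-2.1, -0.3, 3.0]
opening: 0.0154
grasp_force: 61.2
```

```bash
python3 -c "
from h import *
o=get_obs();print(o['ee_pos'].round(4),o['tcp_rot'].round(2),o['wrist_force'].round(2),o['torque'].round(3))"
```

```text
[0.4634 0.0999 0.0848] [ 1.7999e+02  4.0000e-02 -1.7368e+02] [-2.13 -0.31  2.99] [-0.116  0.465 -0.054]
```

Contact at TCP 84.8 mm, as predicted for home (84.7). Release, rise and verify everything.

servo_tool([
  {"offset":[0,0,0],"yaw":0,"claw":0.6},
  {"offset":[0,0,0],"yaw":0,"claw":0.6},
  {"offset":[0,0,0],"yaw":0,"claw":0.6},
  {"offset":[0,0,-0.3],"yaw":0,"claw":0.6},
  {"offset":[0,0,-0.9],"yaw":0,"claw":0.6},
  {"offset":[0,0,-0.9],"yaw":0,"claw":0.6},
  {"offset":[0,0,-0.9],"yaw":0,"claw":0.6},
])

```text
time: 50.65
ee_pos: [0.4633, 0.0999, 0.1739]
tcp_rot: [180.0, 0.0, -173.7]
wrist_force: [-0.5, -0.7, -0.7]
opening: 0.0342
grasp_force: 0.0
```

servo_tool([
  {"offset":[0.3,0,-0.3],"yaw":0,"claw":0.6},
  {"offset":[0.6,0,-0.6],"yaw":0,"claw":0.6},
  {"offset":[0.6,0,-0.6],"yaw":0,"claw":0.6},
  {"offset":[0.6,0,-0.6],"yaw":0,"claw":0.6},
])

```text
time: 51.15
ee_pos: [0.4036, 0.0932, 0.2328]
tcp_rot: [-180.0, -0.1, -173.7]
wrist_force: [-0.3, 0.3, -1.3]
opening: 0.0344
grasp_force: 0.0
```

```bash
python3 key.py w20 .010; python3 win.py w21; python3 - <<'E'
from go import *
from tees import webs
webs("scene")
for n in("side",):
    p,d,i,T=snap(n); P=pts(d,i,T); m=(P[...,2]>.088)&(P[...,2]<.104)&(abs(P[...,1]-.045)<.04)&(P[...,0]>.49)&(P[...,0]<.74)
    hsv=cv2.cvtColor(p,cv2.COLOR_RGB2HSV); m&=(hsv[...,1]<60)&(hsv[...,2]>90)
    for b,a,c in blobs(m,20):
        v,u=np.nonzero(b); print(n,a,c.round(),*rect(ray(np.c_[u,v],.096,i,T)[:,:2]))
    cv2.imwrite("pics/f.png",cv2.resize(p[120:260,260:420,::-1],(686,600),interpolation=cv2.INTER_CUBIC))
E
```

```text
head 798 [315. 238.] z 0.0542 [461.3  99.9] [38.9 36.5] 6.4 in tool -58.12 0.3
bar top 702 [314. 264.] z 0.0991 [461.9  99.9] [35.6 15.3] 6.4 in tool -58.71 0.23
[0.4036 0.0932 0.2328] [-1.7999e+02 -8.0000e-02 -1.7368e+02] [-0.3  0.3 -1.3] 0.03442890773653954
plane z 0.0442 slopes [-0.3368 -0.0307  0.0452]
outline 5597 [270. 235.] [468.8  47.6] [159.8  59.4] -83.6
hole 155 [197. 240.] [478.2 -15.7] [15.4 13.9] -44.4
hole 153 [279. 240.] [468.3  65.1] [15.1 14.4] -37.3
[0.4036 0.0932 0.2326] [-1.7998e+02 -1.2000e-01 -1.7368e+02] [ 0.2 -0.2 -0.8]
side 377 [346. 180.] [606.5  35.4] [187.2  30. ] 6.2
```

View pics/f.png

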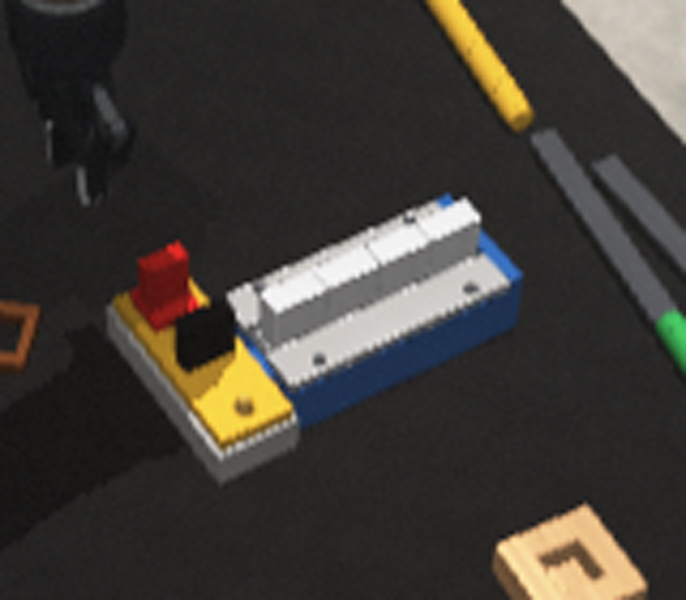

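The final view shows four T's in a row inside the slot (265–480, 200–340). The plate is flush with its pin showing at (243,407). The key is home: head top at 54.2 mm and bar top at 99.1 mm, both as expected. Handing in.

```bash
python3 -c "
from workcell import *
print(job_done())"
```

```text
the job is handed in; nothing more can be done
None
```

The job is handed in at about 51 s: all four T workpieces are inside the slot, the yellow plate lies flush over the pins, and the red key is seated in the socket with its head on the plate.

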